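# Find a contact wheel's highest spot on the truing stand and lock it there

## Robot

A 6-joint arm with a two-finger parallel gripper is mounted at the origin on the work surface; the furniture and walls round the work are solid. World frame = base frame: x ahead of the robot, y to its left, z up, the work surface at z = 0. Lengths are in m, angles in degrees, forces in N, time in s.
With the tool pointing down it reaches from about 0.4 to 0.925 m from the base axis. Payload 12.5 kg.
Tool frame: the origin (TCP) lies between the finger pads; the fingertips stand 25 mm ahead of it and the grasp point (between the pads) lies 6 mm ahead of it; z points along the fingers, y is the line along which they close (so a half turn about z gives the same grasp; the last joint's range is limited). The gripper opens to 95 mm and grips with 3 to 60 N. Pads are 20 mm wide; open, the fingers measure 119 mm over their backs; the gripper's body (75 mm by 180 mm) begins 59 mm behind the grasp point.
Start: joints at [-72.227, 28.126, 89.318, -0, 62.55, -6.05], TCP at [0.252, -0.572, 0.24] pointing down, gripper open.
Joint ranges: [-177.58, 177.58], [-47.91, 125.51], [2.72, 160], [-65.01, 245.01], [3.68, 167.84], [-153.87, 153.87]. Speed limits (degrees/s): [127.2, 127.2, 159.86, 180, 180, 180].

## Interface

Orientations are given as a 3x3 rotation matrix whose columns are the frame's x, y, z axes.
In Python, from cell import r, camera, camera_params gives the robot as it stands. The module is installed in compiled form; this text tells all that it offers.
- The arm moves only by the tool arm_command, never from a script. Its argument "plan" is a list of rows, each an object of numbers: "fingers": the opening, from 0 (shut) to 1 (fully open); "tx", "ty", "tz": the shift along the tool's x, y, z in mm; "ax", "ay", "az": the turn, a rotation vector about the tool's x, y, z in degrees. In form: [{"fingers": .., "tx": .., "ty": .., "tz": .., "ax": .., "ay": .., "az": ..}, ...]. A call has 1 to 12 rows; each row shifts and turns the commanded pose from where the row before left it, along the tool's axes as they then stand; what a row does not reach is not made up. A row lasts 1/8 s, in which the tool goes at most 62.5 mm and 10.7 degrees, less where a joint would pass 70% of its speed; a pose out of reach is approached as far as the arm can. A call is refused whole if a number of a shift passes 62.5 or a number of a turn 10.7, either way. A call with a gripper value outside its range is refused whole. The fingers move at their own pace and stop on an object; "force" is the grip in N (left out, the last holds). Time passes only in rows, so rows that do not move let the fingers close. It gives the time, the measured TCP pose, the force, the opening and the grip force at its end, in the units of the state.
- r.read_state(): the state, without advancing time (a new reading comes with each control period).
- camera(name): name is "scene" or "top" or "wrist"; returns the picture (384x512x3 uint8, blue, green, red); there is no depth.
- camera_params(name): a dict with "vfov" (degrees; the focal length in pixels is half the picture's height over the tangent of half this angle, whatever the lens; pixels are square), "cx", "cy" (the principal point, pixels), "position" and "rotation" of the camera in the world. Camera axes: x right, y up, looking along -z (the intrinsics and any distortion apply to the point x, -y, -z); pixel columns grow to the right and rows downward; lengths in m; the calibration is good to about 2 mm. A picture is of the moment at which its call begins: read the wrist's pose just before it. camera_params takes no time and is no camera call; for the wrist camera it gives the pose at the moment of the call.
- r.sign_off(): hands the job in; it is judged then, once.
The state is a dict: "time": time; "joint_pos": joint angles; "qvel": joint speeds; "joint_torque": joint torques, N m; "eef_pos": TCP position; "orientation": TCP orientation; "contact_force": force on the tool from outside, world axes, zero at the start; "torque": the same for the moment, N m; "opening": finger opening in m; "grip_force": force on a finger pad.
Only numpy, scipy, OpenCV 4.12 (cv2) and the standard library are available. Lean on these libraries where they do the work, as an engineer would, in place of code of your own. Each camera call takes 0.05 s, during which the arm holds its last target. There are 200 camera calls.

## Task

The rubber tyre of the belt-grinder wheel on the truing stand is lumpy: turn the wheel slowly by its crank and watch the gauge needle to find the one highest spot (there is a lesser one too), and stop with that highest spot under the gauge roller. Then leave the crank and push the brake lever firmly in towards the tyre so that the wheel stays locked there, ready for dressing. Never touch the gauge needle, and leave everything else on the bench where it lies.

Things in the scene. Friction and masses are not known exactly. Their poses are not given: they have to be found in the camera images.
- stand: Grey cast truing stand, bolted near the bench's far edge, its working side turned to the bench's right end; origin on the bench under the wheel's centre (108 mm above it), z up, x level, from the working side towards the back. Base plate 14 mm thick, from x = -80 to 48 mm, 130 mm wide in y. Its head is inclined 45 degrees.
- wheel_face (a point): Centre of the wheel's front face, on the spindle axis, fixed on the stand. Axes: z = along the spindle, out of the face (to the bench's right end and up, 45 degrees from vertical); x = up the slope of the face; y = left as you face the wheel (roughly towards the robot). The wheel turns about z: 170 mm across, 28 mm wide, black rubber tyre on an aluminium body; its middle is 14 mm behind this point.
- rim_top (a point): Where the gauge roller (10 mm in diameter) bears on the rim, 85 mm up the slope from the wheel's centre; axes as wheel_face. The grey gauge bracket with its framed white scale overhangs the rim here: in this point's axes from x = 0 to 90 mm, y = -42 to 28 mm and z up to 69 mm (55 mm in front of the wheel's face), so a tool straight from above has no room over the upper crank circle.
- spindle (a joint): Crank angle (rad), growing from x towards y of wheel_face (anticlockwise as you face the wheel); at 0 the crank arm points down the slope (-x of wheel_face). Turns endlessly both ways, takes about 2 N at the knob, stays where it is left. The wheel is clamped on it and turns with it; the angle between crank and highest spot is unknown.
- crank_grip (a point): Middle of the crank's black knob: barrel 18 mm in diameter, 34 mm long along z of wheel_face (14 mm beyond, 20 mm below this point), free to spin on its pin, 40 mm from the spindle axis, 33 mm in front of the wheel's face. Under it the dark crank arm, 20 mm wide, its top 12 mm in front of the face; the nut at the centre ends 17 mm in front of it.
- pointer (a joint): Gauge reading (rad): the needle swings to the right as the rim rises under the roller, about 0.14 rad for 1 mm, and reads about 0 on the true part of the tyre. The tyre has two high spots, each a smooth swelling over about 50 degrees of its round and hardly visible; only the higher counts, 2 to 3 mm high, nearly twice the lesser one.
- needle_tip (a point): Tip of the gauge's black needle, 66 mm from its pivot, in front of the white scale plate inside a dark frame above the wheel; it travels some 20 mm.
- gauge_needle: The gauge needle, 4 mm wide and 74 mm long; origin at its pivot.
- brake (a joint): Angle of the brake lever (rad), right of the wheel as you face it (-y of wheel_face): 0 is off, it grows as the knob is pushed in towards the wheel (+y of wheel_face). Stiff: moves at about 4 N at its knob and stays where it is left. The rubber shoe meets the tyre at about 0.32, then it is firm; pushed on with about 10 N it is set and holds the wheel.
- brake_knob (a point): Centre of the black ball knob, 22 mm in diameter, on the end of the brake lever; about 120 mm right of the spindle axis and 32 mm in front of the wheel's face when off. The lever's pivot lies 74 mm behind the knob (along -z of wheel_face), its axis along x of wheel_face; the knob travels about 25 mm towards the wheel.
- sand_block: Black rubber sanding block, 42 x 70 x 30 mm, loose on the bench; origin under its centre. Leave it.
- marker: White and blue pen, 17 x 135 x 16 mm, lying on the bench; origin under its centre. Leave it.
- screwdriver: Orange screwdriver, 28 x 190 x 29 mm, lying on the bench; origin under its centre. Leave it.
- dropper_bottle: Small brown dropper bottle, 33 mm in diameter, 102 mm tall, standing; origin under its centre. Leave it.
- parts_dish: Steel parts dish, 112 mm in diameter, 29 mm tall; origin under its centre. Leave it.

How it is judged (in metres and radians):
On the way:
1. the highest spot stands still under the gauge roller with the brake still off (value of joint pointer above 0.27 rad and velocity of joint spindle between -0.05 and 0.05 rad/s and value of joint brake below 0.25 rad), for 0.2 s.
At the end, for the whole second after the job is handed in: The gauge needle reads more than 0.27 rad (the highest spot, which reads about 0.31, is within some 10 degrees of the roller), the wheel is still, and the brake lever is firmly on (more than 0.33 rad, the shoe pressed on the tyre) (value of joint pointer above 0.27 rad and value of joint brake above 0.33 rad and velocity of joint spindle between -0.05 and 0.05 rad/s); the robot touches nothing.
It fails at once if the robot touched the gauge needle (contact force between any of the fingers, the arm and gauge_needle above 0.5 N).
It fails at once if another thing on the bench was moved (distance of any of sand_block, marker, screwdriver, dropper_bottle, parts_dish from where it was at the start of the episode above 0.03 m).
It also fails if it takes over 67 s, if anything falls off the work surface, if the arm or the gripper's body presses on something with over 40 N, if the wrist force passes 120 N, or if a joint passes its speed limit or range.

## Working session

There is one attempt and no reset: what is moved stays moved. The work goes in short steps, Python scripts to look and compute and a tool call to move; the robot and the scene stay as the last step left them, time stands still between calls to the robot, and variables do not carry over. Pictures are saved under pics/ and viewed, at most 10 in all, crops included, and the job is handed in when it is done.

Besides the shell and the picture viewer there is one more tool, called after "Call:" as name(argument=value, ...) on one line, values as JSON. arm_command: Moves the arm, as the interface text tells. Its arguments: {"type":"object","properties":{"plan":{"type":"array","items":{"type":"object","properties":{"fingers":{"type":"number"},"tx":{"type":"number"},"ty":{"type":"number"},"tz":{"type":"number"},"ax":{"type":"number"},"ay":{"type":"number"},"az":{"type":"number"}}}},"force":{"type":"number"}},"required":["plan"]}

```bash
mkdir -p pics
python3 - <<'E'
from cell import r,camera,camera_params
import cv2,numpy as np
s=r.read_state();print(s['time'],s['eef_pos'],s['orientation'],s['opening'])
ims=[]
for n in ['scene','top','wrist']:
    p=camera_params(n);print(n,{k:np.round(v,4).tolist() for k,v in p.items()})
    im=camera(n);cv2.imwrite(f'pics/{n}0.png',im);ims.append(im)
cv2.imwrite('pics/s0.png',cv2.resize(ims[0],(800,600),interpolation=cv2.INTER_CUBIC))
cv2.imwrite('pics/t0.png',cv2.resize(ims[1],(800,600),interpolation=cv2.INTER_CUBIC))
E
```

```text
0.0 [ 0.25241157 -0.57154049  0.23907061] [[ 9.14788742e-01  4.03932489e-01 -3.19407876e-04]
 [ 4.03932595e-01 -9.14788162e-01  1.03829312e-03]
 [ 1.27209781e-04 -1.07883811e-03 -9.99999410e-01]] 0.09518077844320275
scene {'vfov': 54.505, 'cx': 249.7458, 'cy': 188.2136, 'position': [1.3598, -0.0345, 0.8021], 'rotation': [[-0.0319, -0.5921, 0.8053], [0.9995, -0.013, 0.03], [-0.0073, 0.8058, 0.5922]]}
top {'vfov': 54.9937, 'cx': 252.4007, 'cy': 187.5655, 'position': [0.1324, 0.1281, 1.1636], 'rotation': [[-0.4224, 0.8464, -0.3242], [-0.9063, -0.3905, 0.1614], [0.01, 0.362, 0.9321]]}
wrist {'vfov': 63.4295, 'cx': 255.4023, 'cy': 186.3104, 'position': [0.3165, -0.5423, 0.3839], 'rotation': [[0.4037, 0.8851, 0.2314], [-0.9149, 0.3909, 0.1008], [-0.0012, -0.2524, 0.9676]]}
```

View pics/s0.png

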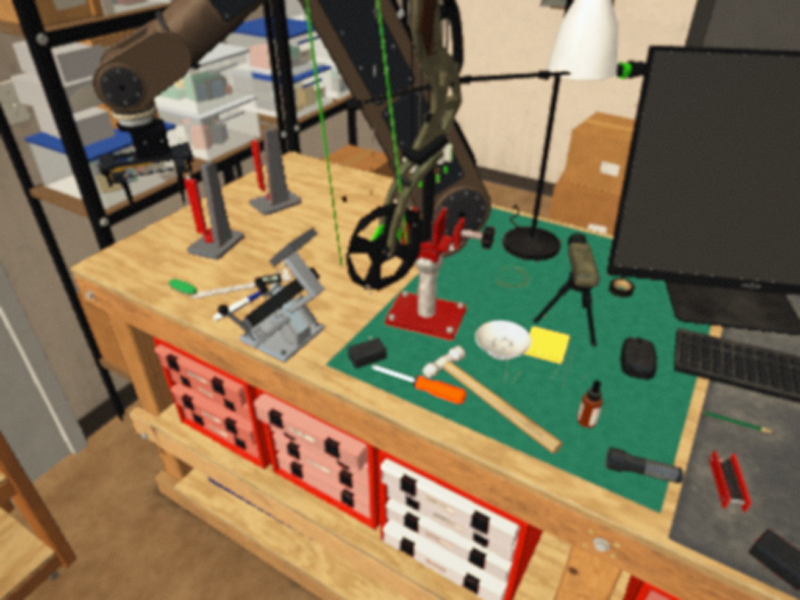

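View pics/t0.png

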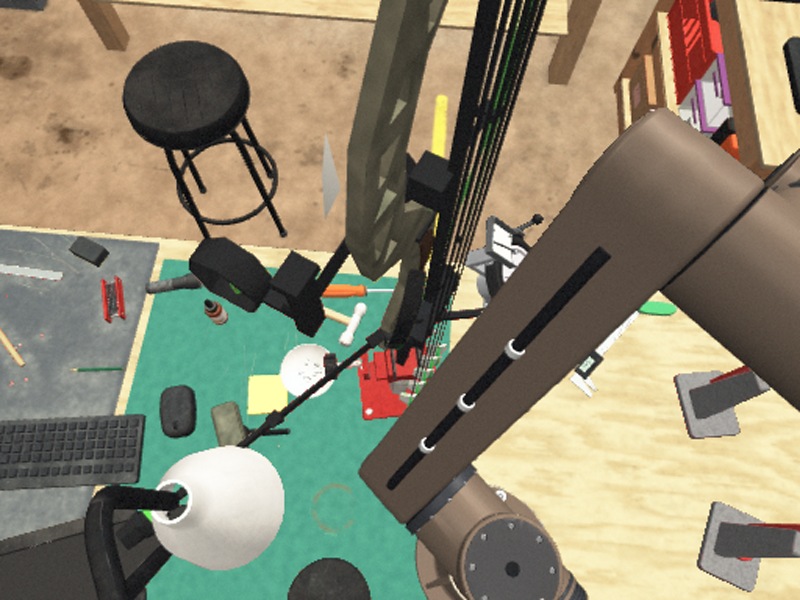

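The scene view shows the stand at about (285,310)/800, its face turned away towards the left (world −y). I'll crop that and look at the wrist picture.

Run:
```python
import cv2,numpy as np
a=cv2.imread('pics/scene0.png')[135:245,125:235];a=cv2.resize(a,(600,600),interpolation=cv2.INTER_CUBIC)
b=cv2.imread('pics/top0.png')[110:220,280:375]; b=cv2.resize(b,(200,232))
w=cv2.imread('pics/wrist0.png');w=cv2.resize(w,(200,150))
o=np.zeros((600,800,3),np.uint8);o[:,:600]=a;o[:232,600:]=b;o[300:450,600:]=w
cv2.imwrite('pics/c1.png',o)
```

```text
(no output)
```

View pics/c1.png

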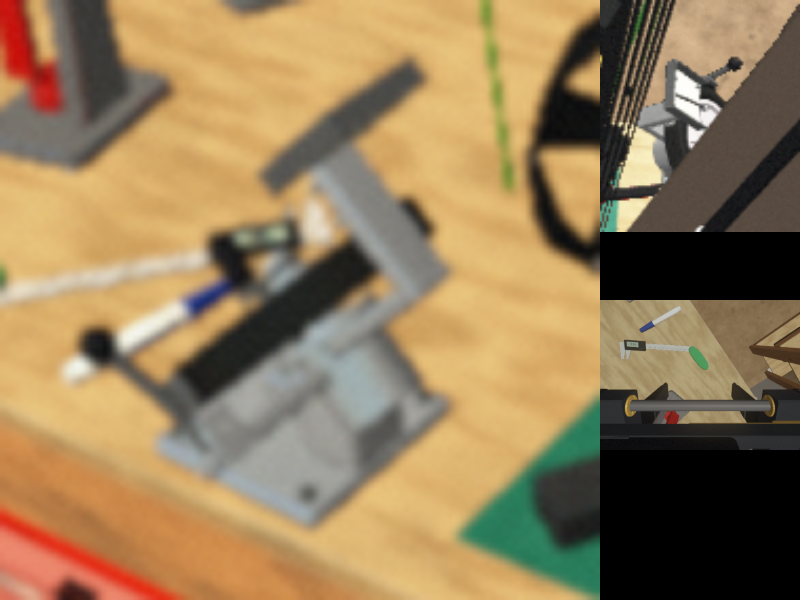

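```bash
cat > h.py <<'E'
import numpy as np,cv2
from scipy.optimize import least_squares
from cell import r,camera,camera_params
def cam(n): 
    p=camera_params(n); return p
def proj(P,p):
    q=(np.atleast_2d(P)-np.array(p['position']))@np.array(p['rotation'])
    f=192/np.tan(np.radians(p['vfov']/2))
    return np.c_[p['cx']+f*q[:,0]/-q[:,2],p['cy']-f*q[:,1]/-q[:,2]]
def ray(uv,p,z):
    f=192/np.tan(np.radians(p['vfov']/2))
    d=np.array(p['rotation'])@np.array([(uv[0]-p['cx'])/f,-(uv[1]-p['cy'])/f,-1]);o=np.array(p['position'])
    return o+d*(z-o[2])/d[2]
s2=np.sqrt(.5)
RF=np.array([[s2,0,-s2],[0,1,0],[s2,0,s2]])   # face axes in stand
def stand(x,y,yaw):
    c,s=np.cos(yaw),np.sin(yaw);return np.array([[c,-s,0],[s,c,0],[0,0,1]]),np.array([x,y,0])
def S(P,st): R,o=stand(*st);return np.atleast_2d(P)@R.T+o
def F(P,st): return S(np.atleast_2d(P)@RF.T+np.array([0,0,.108])+RF[:,2]*.014,st)
def Rface(st): return stand(*st)[0]@RF
E
python3 - <<'E'
from h import *
p=cam('scene');k=110/600
cr=lambda u,v:np.array([125+u*k,135+v*k])
base=[(-.08,-.065,.014),(.048,-.065,.014),(.048,.065,.014)]
pix=[cr(160,440),cr(312,512),cr(450,402)]
for q in pix: print(ray(q,p,.014))
kn=cr(97,345)
f=lambda v:np.r_[(proj(S(base,v[:3]),p)-pix).ravel(),(proj(F([v[3],-.12,.032],v[:3]),p)-kn).ravel()]
b=least_squares(f,[.8,-.3,np.pi/2,0]);print(b.x,np.degrees(b.x[2]),b.fun.round(2))
st=b.x[:3]
print('knob',F([b.x[3],-.12,.032],st),'ctr',F([0,0,0],st),'Rf',Rface(st).round(3))
print('gauge box check px(crop)',[( (q-[125,135])/k).round() for q in proj(F([[.085,-.042,.055],[.175,-.042,.055],[.175,.028,.055],[0,-.085,0],[-.085,0,0],[-.04,0,.033]],st),p)])
pt=cam('top');print('top',(proj(F([[.175,-.042,.055],[b.x[3],-.12,.032],[.175,.028,.055],[0,0,0]],st),pt)*800/512).round())
E
```

```text
[ 0.44575621 -0.38015726  0.014     ]
[ 0.50650082 -0.27805066  0.014     ]
[ 0.40623966 -0.21132284  0.014     ]
[ 0.43055751 -0.28301032  1.00355333 -0.00515471] 57.49937027264684 [-1.35 -0.7  -0.08  1.03  1.28 -0.88  0.15  0.18]
knob [[ 0.51232832 -0.37799419  0.13688198]] ctr [[ 0.42523842 -0.29135941  0.11789949]] Rf [[ 0.38  -0.843 -0.38 ]
 [ 0.596  0.537 -0.596]
 [ 0.707  0.     0.707]]
gauge box check px(crop) [array([245., 181.]), array([322., 112.]), array([414.,  53.]), array([186., 357.]), array([232., 329.]), array([229., 259.])]
top [[491. 212.]
 [537. 220.]
 [489. 248.]
 [519. 276.]]
```

The stand fits well (residual about 1 px): it sits at (0.431, −0.283) with yaw 57.5°. The brake knob it predicts for the top view, (537,220), matches the one I see at (538,218). I'll turn the tool towards horizontal, facing the wheel from below the gauge, with the wrist camera on top.

Call:
arm_command(plan=[{"az": -8.4},{"az": -8.4},{"az": -8.4},{"az": -8.4},{"ay": 10},{"ay": 10},{"ay": 10},{"ay": 10}])

```text
$.plan[0]: bad value
```

Run:
```python
from h import *
s=r.read_state();print(s['time'],np.round(s['eef_pos'],3),np.round(s['orientation'],3).tolist(),np.round(s['joint_pos'],1))
```

```text
0.15 [ 0.252 -0.572  0.239] [[0.915, 0.404, -0.0], [0.404, -0.915, 0.001], [0.0, -0.001, -1.0]] [-72.2  28.2  89.3  -0.   62.5  -6.1]
```

Rows need every field.

Call:
arm_command(plan=[{"fingers": 1,"tx": 0,"ty": 0,"tz": 0,"ax": 0,"ay": 0,"az": -8.4},{"fingers": 1,"tx": 0,"ty": 0,"tz": 0,"ax": 0,"ay": 0,"az": -8.4},{"fingers": 1,"tx": 0,"ty": 0,"tz": 0,"ax": 0,"ay": 0,"az": -8.4},{"fingers": 1,"tx": 0,"ty": 0,"tz": 0,"ax": 0,"ay": 0,"az": -8.4},{"fingers": 1,"tx": 0,"ty": 0,"tz": 0,"ax": 0,"ay": 10,"az": 0},{"fingers": 1,"tx": 0,"ty": 0,"tz": 0,"ax": 0,"ay": 10,"az": 0},{"fingers": 1,"tx": 0,"ty": 0,"tz": 0,"ax": 0,"ay": 10,"az": 0},{"fingers": 1,"tx": 0,"ty": 0,"tz": 0,"ax": 0,"ay": 10,"az": 0}])

```text
time: 1.15
eef_pos: [0.2523, -0.572, 0.24]
orientation: [[0.41, 0.843, 0.349], [0.643, -0.538, 0.545], [0.647, 0.001, -0.763]]
contact_force: [-0.1, 0.5, 0.2]
opening: 0.095
grip_force: 0.0
```

Run:
```python
from h import *
s=r.read_state();print(s['time'],np.round(s['eef_pos'],3),np.round(s['orientation'],3).tolist(),np.round(s['joint_pos'],1))
```

```text
1.15 [ 0.252 -0.572  0.24 ] [[0.41, 0.843, 0.349], [0.643, -0.538, 0.545], [0.647, 0.001, -0.763]] [-82.   39.5  76.8  25.1  95.8 -54.1]
```

Call:
arm_command(plan=[{"fingers": 1,"tx": 0,"ty": 0,"tz": 0,"ax": 0,"ay": 10,"az": 0},{"fingers": 1,"tx": 0,"ty": 0,"tz": 0,"ax": 0,"ay": 10,"az": 0},{"fingers": 1,"tx": 0,"ty": 0,"tz": 0,"ax": 0,"ay": 10,"az": 0},{"fingers": 1,"tx": 0,"ty": 0,"tz": 0,"ax": 0,"ay": 10,"az": 0},{"fingers": 1,"tx": 0,"ty": 0,"tz": 0,"ax": 0,"ay": 10,"az": 0},{"fingers": 1,"tx": -16,"ty": 0,"tz": 32,"ax": 0,"ay": 0,"az": 0},{"fingers": 1,"tx": -16,"ty": 0,"tz": 32,"ax": 0,"ay": 0,"az": 0},{"fingers": 1,"tx": -16,"ty": 0,"tz": 32,"ax": 0,"ay": 0,"az": 0},{"fingers": 1,"tx": -16,"ty": 0,"tz": 32,"ax": 0,"ay": 0,"az": 0},{"fingers": 1,"tx": -16,"ty": 0,"tz": 32,"ax": 0,"ay": 0,"az": 0}])

```text
time: 2.4
eef_pos: [0.3391, -0.436, 0.1589]
orientation: [[0.0, 0.843, 0.538], [0.0, -0.538, 0.843], [1.0, -0.0, -0.0]]
contact_force: [0.4, -0.0, 0.1]
opening: 0.0954
grip_force: 0.0
```

Run:
```python
from h import *
s=r.read_state();print(s['time'],np.round(s['eef_pos'],3),np.round(s['orientation'],3).tolist(),np.round(s['joint_pos'],1))
p=cam('wrist')
cv2.imwrite('pics/w1.png',cv2.resize(camera('wrist'),(800,600),interpolation=cv2.INTER_CUBIC))
st=(.43056,-.28301,1.00355)
for n,P in dict(ctr=[0,0,0],nut=[0,0,.017],rimtop=[.085,0,0],rimR=[0,-.085,0],rimL=[0,.085,0],rimB=[-.085,0,0],kdown=[-.04,0,.047],brake=[-.005,-.12,.032]).items(): print(n,(proj(F(P,st),p)*800/512).round())
```

```text
2.4 [ 0.339 -0.436  0.159] [[0.0, 0.843, 0.538], [0.0, -0.538, 0.843], [1.0, -0.0, -0.0]] [-77.8  55.7  91.2  49.8 112.8 -65.4]
ctr [[393. 334.]]
nut [[393. 322.]]
rimtop [[393. 234.]]
rimR [[517. 334.]]
rimL [[268. 334.]]
rimB [[392. 463.]]
kdown [[392. 362.]]
brake [[586. 319.]]
```

View pics/w1.png

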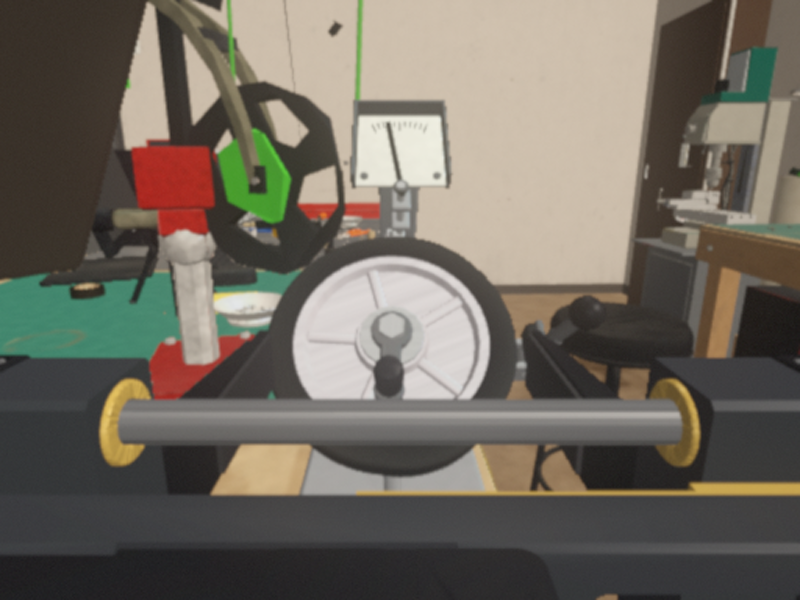

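The crank points down the slope, with its knob at (389,373). The nut at (392,326) and brake ball at (588,312) agree with the model within about 3 mm. The needle pivot is at (400,185) and its tip at (388,122), leaning left. Next I'll work out the move to the knob.

```bash
cat >> h.py <<'E'
st=(.43056,-.28301,1.00355)
def delta(Pface,dz=-.0015):
    s=r.read_state();R=np.array(s['orientation']);g=np.array(s['eef_pos'])+R[:,2]*.006
    return ((F(Pface,st)[0]+[0,0,dz]-g)@R*1000).round(1)
E
python3 - <<'E'
from h import *
print(delta([-.04,0,.038]),delta([-.005,-.12,.032]))
s=r.read_state();print(s['time'])
E
```

```text
[-42.6  -4.4 103.5] [-21.8 115.5 132.5]
2.45
```

Call:
arm_command(plan=[{"fingers": 0.5,"tx": -21,"ty": -3,"tz": 0,"ax": 0,"ay": 0,"az": 0},{"fingers": 0.5,"tx": -21,"ty": -2,"tz": 20,"ax": 0,"ay": 0,"az": 0},{"fingers": 0.5,"tx": 0,"ty": 0,"tz": 20,"ax": 0,"ay": 0,"az": 0},{"fingers": 0.5,"tx": 0,"ty": 0,"tz": 20,"ax": 0,"ay": 0,"az": 0},{"fingers": 0.5,"tx": 0,"ty": 0,"tz": 20,"ax": 0,"ay": 0,"az": 0},{"fingers": 0.5,"tx": 0,"ty": 0,"tz": 0,"ax": 0,"ay": 0,"az": 0}])

```text
time: 3.2
eef_pos: [0.3782, -0.3657, 0.1182]
orientation: [[-0.0, 0.844, 0.537], [0.0, -0.537, 0.844], [1.0, 0.0, -0.0]]
contact_force: [0.4, -0.6, -0.3]
opening: 0.0482
grip_force: 0.0
```

Run:
```python
from h import *
s=r.read_state();print(s['time'],np.round(s['eef_pos'],3),s['contact_force'],s['opening'],delta([-.04,0,.038]))
cv2.imwrite('pics/w2.png',cv2.resize(camera('wrist'),(800,600),interpolation=cv2.INTER_CUBIC))
```

```text
3.2 [ 0.378 -0.366  0.118] [ 0.43996253 -0.59278345 -0.34417684] 0.0481824977455543 [-3.2 -0.3 26.8]
```

View pics/w2.png

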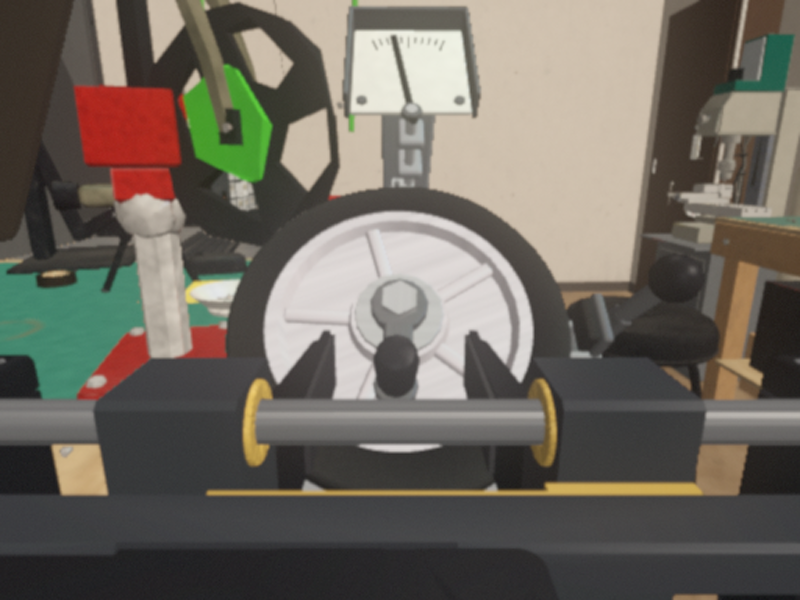

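The knob is centred between the fingertips, at (396,365). The needle is still in view, from pivot (412,112) to tip (394,38). I'll advance and grip lightly.

Call:
arm_command(plan=[{"fingers": 0.5,"tx": -1,"ty": 0,"tz": 9,"ax": 0,"ay": 0,"az": 0},{"fingers": 0.5,"tx": -1,"ty": 0,"tz": 9,"ax": 0,"ay": 0,"az": 0},{"fingers": 0.5,"tx": -1,"ty": 0,"tz": 9,"ax": 0,"ay": 0,"az": 0},{"fingers": 0.5,"tx": 0,"ty": 0,"tz": 0,"ax": 0,"ay": 0,"az": 0},{"fingers": 0.1,"tx": 0,"ty": 0,"tz": 0,"ax": 0,"ay": 0,"az": 0},{"fingers": 0.1,"tx": 0,"ty": 0,"tz": 0,"ax": 0,"ay": 0,"az": 0},{"fingers": 0.1,"tx": 0,"ty": 0,"tz": 0,"ax": 0,"ay": 0,"az": 0},{"fingers": 0.1,"tx": 0,"ty": 0,"tz": 0,"ax": 0,"ay": 0,"az": 0}], force=12)

```text
time: 4.25
eef_pos: [0.3919, -0.3442, 0.1147]
orientation: [[0.0, 0.843, 0.539], [0.0, -0.539, 0.843], [1.0, -0.0, -0.0]]
contact_force: [-0.4, 0.7, 0.8]
opening: 0.0175
grip_force: 12.0
```

Run:
```python
from h import *
s=r.read_state();print(s['time'],np.round(s['eef_pos'],4),np.round(s['contact_force'],2),s['opening'],s['grip_force'],delta([-.04,0,.038]))
im=camera('wrist');cv2.imwrite('pics/w3raw.png',im)
cv2.imwrite('pics/w3.png',cv2.resize(im,(800,600),interpolation=cv2.INTER_CUBIC))
# circle waypoints in tool mm relative to knob at crank 0: face offset (-40cos, -40 sin)
R=np.array(s['orientation'])
for a in range(0,361,30):
    t=np.radians(a);v=Rface(st)@np.array([.04-.04*np.cos(t),-.04*np.sin(t),0]);print(a,(R.T@v*1000).round(1))
```

```text
4.25 [ 0.3919 -0.3442  0.1147] [-0.35  0.75  0.81] 0.017544960216593738 11.991153359413147 [ 0.3 -0.3  1.3]
0 [0. 0. 0.]
30 [ 3.8 20.   3.8]
60 [14.1 34.6 14.2]
90 [28.3 40.  28.3]
120 [42.4 34.6 42.5]
150 [52.8 19.9 52.8]
180 [56.6 -0.1 56.6]
210 [ 52.8 -20.1  52.7]
240 [ 42.4 -34.7  42.4]
270 [ 28.3 -40.   28.2]
300 [ 14.1 -34.7  14.1]
330 [  3.8 -20.    3.8]
360 [-0. -0. -0.]
```

View pics/w3.png

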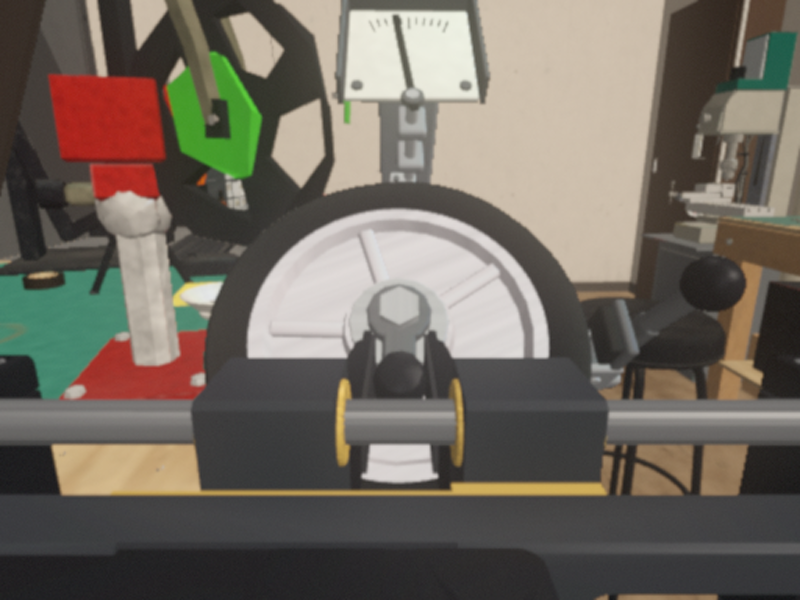

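The knob is gripped (opening 17.5 mm). The needle runs from pivot (411,99) to tip (396,15). I'll triangulate the gauge plane, make a rectified needle reader, and take the first 30° of the turn.

Call:
arm_command(plan=[{"fingers": 0.1,"tx": 0.4,"ty": 7,"tz": 0.4,"ax": 0,"ay": 0,"az": 0},{"fingers": 0.1,"tx": 1.3,"ty": 6.7,"tz": 1.3,"ax": 0,"ay": 0,"az": 0},{"fingers": 0.1,"tx": 2.1,"ty": 6.3,"tz": 2.1,"ax": 0,"ay": 0,"az": 0},{"fingers": 0.1,"tx": 0,"ty": 0,"tz": 0,"ax": 0,"ay": 0,"az": 0}])

```text
time: 4.8
eef_pos: [0.4117, -0.3517, 0.1186]
orientation: [[-0.001, 0.842, 0.539], [0.001, -0.539, 0.842], [1.0, 0.001, -0.0]]
contact_force: [7.6, 0.6, 1.1]
opening: 0.0179
grip_force: 12.0
```

```bash
cat >> h.py <<'E'
def wcam(e,R0):  # not used live
    pass
def rect(im,p,zn,x0=.06,x1=.21,y0=.05,y1=-.05,k=4000):
    c=np.array([[x1,y0],[x1,y1],[x0,y1],[x0,y0]])
    src=proj(F(np.c_[c,np.full(4,zn)],st),p).astype(np.float32)
    W,H=int((y0-y1)*k),int((x1-x0)*k)
    M=cv2.getPerspectiveTransform(src,np.float32([[0,0],[W,0],[W,H],[0,H]]))
    return cv2.warpPerspective(im,M,(W,H),flags=cv2.INTER_CUBIC)
E
python3 - <<'E'
from h import *
s=r.read_state();p=cam('wrist');im=camera('wrist')
print(s['time'],np.round(s['eef_pos'],4),np.round(s['contact_force'],2),s['opening'],s['grip_force'])
R=np.array(s['orientation']);e=np.array(s['eef_pos'])
off=R.T@(np.array(p['position'])-e);Xr=R.T@np.array(p['rotation']);print(off)
def cp(e): q=dict(p);q['position']=np.array(e)+R@off;q['rotation']=R@Xr;return q
c1,c2,c3=cp([.3391,-.436,.1589]),cp([.3782,-.3657,.1182]),cp([.3919,-.3442,.1147])
k=512/800
for n,o in dict(piv=[(400,185),(412,112),(411,99)],tip=[(387.5,122),(394,38),(396,15)],nut=[(392,326),(400,298),(400,304)]).items():
    f=lambda v:np.concatenate([(proj(F(v,st),c)-np.array(q)*k).ravel() for c,q in zip((c1,c2,c3),o)])
    b=least_squares(f,[.1,0,.03]);print(n,b.x.round(4),b.fun.round(1))
cv2.imwrite('pics/w4raw.png',im)
np.save('w3cam.npy',np.r_[c3['position'],np.ravel(c3['rotation'])])
E
```

```text
4.8 [ 0.4117 -0.3517  0.1186] [7.64 0.6  1.13] 0.017942671554963652 11.988957971334457
[ 0.07064016 -0.00110094 -0.14490768]
piv [ 0.0961 -0.0054  0.0419] [ 0.3 -0.  -0.9  0.1  0.6 -0.1]
tip [0.153  0.0031 0.0482] [ 1.   0.3  0.4 -1.2 -1.1  0.8]
nut [-0.0051  0.0003  0.0229] [-0.1 -0.4 -0.  -0.7  0.1  0.9]
```

```bash
cat >> h.py <<'E'
def needle(im,p,zn=.045,save=None,piv=(.0961,-.0054),show=False):
    A=rect(im,p,zn,.07,.19,.06,-.06);g=cv2.cvtColor(A,cv2.COLOR_BGR2GRAY).astype(np.float32)
    pv=np.array([(.06-piv[1])*4000,(.19-piv[0])*4000],np.float32)
    ang=np.radians(np.arange(-40,40.1,.25));rad=np.arange(60,200,2)   # 15..50 mm
    X=(pv[0]+np.outer(np.sin(ang),rad)).astype(np.float32);Y=(pv[1]-np.outer(np.cos(ang),rad)).astype(np.float32)
    G=cv2.remap(g,X,Y,cv2.INTER_LINEAR);m=np.median(np.sort(G,1),1) if 0 else G.mean(1)
    m=cv2.GaussianBlur(m.reshape(1,-1),(0,0),4).ravel();i=int(m.argmin());j=slice(max(i-10,0),i+11)
    w=np.clip(np.median(m)-m[j],0,None);a=(ang[j]*w).sum()/w.sum()
    if save: cv2.line(A,tuple(int(v) for v in pv),(int(pv[0]+240*np.sin(a)),int(pv[1]-240*np.cos(a))),(0,0,255),1);cv2.imwrite(save,A)
    return round(float(a),3),round(float(np.median(m)-m[i])),A
def look(tag):
    s=r.read_state();p=cam('wrist');im=camera('wrist');cv2.imwrite(f'pics/raw_{tag}.png',im)
    a,c,_=needle(im,p);R=Rface(st)
    g=np.array(s['eef_pos'])+np.array(s['orientation'])[:,2]*.006
    q=(g-F([0,0,0],st)[0])@R*1000
    print('t',s['time'],'needle',a,c,'crank',round(np.degrees(np.arctan2(-q[1],-q[0])),1),'face',q.round(1),'F',(np.array(s['contact_force'])@R).round(1),'open',round(s['opening']*1000,1))
E
python3 - <<'E'
from h import *
c=np.load('w3cam.npy');q=dict(cam('wrist'));p4=dict(q);q['position']=c[:3];q['rotation']=c[3:].reshape(3,3)
o=[]
for f,pp in (('w3raw',q),('w4raw',p4)):
    a,k,A=needle(cv2.imread(f'pics/{f}.png'),pp,save='pics/tmp.png');print(f,a,k);o.append(cv2.resize(cv2.imread('pics/tmp.png'),(400,400)))
cv2.imwrite('pics/rc.png',np.hstack(o))
E
```

```text
w3raw -0.14 134
w4raw -0.101 136
```

View pics/rc.png

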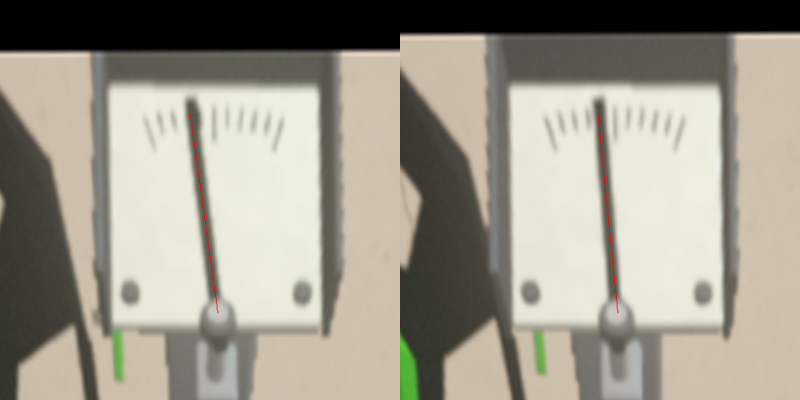

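The reader tracks the needle well: −0.14 rad at crank 0° and −0.10 at 30°. I'll go on turning anticlockwise in 30° legs.

Call:
arm_command(plan=[{"fingers": 0.1,"tx": 2.8,"ty": 5.7,"tz": 2.8,"ax": 0,"ay": 0,"az": 0},{"fingers": 0.1,"tx": 3.5,"ty": 4.9,"tz": 3.5,"ax": 0,"ay": 0,"az": 0},{"fingers": 0.1,"tx": 4,"ty": 4,"tz": 4,"ax": 0,"ay": 0,"az": 0},{"fingers": 0.1,"tx": 0,"ty": 0,"tz": 0,"ax": 0,"ay": 0,"az": 0}])

```text
time: 5.35
eef_pos: [0.4297, -0.3503, 0.1293]
orientation: [[-0.001, 0.843, 0.538], [0.0, -0.538, 0.843], [1.0, 0.001, 0.0]]
contact_force: [6.3, 6.2, -0.9]
opening: 0.0179
grip_force: 12.0
```

```bash
python3 -c "from h import *;look('60')"
```

```text
t 5.35 needle -0.254 131 crank 59.2 face [-21.2 -35.5  37.3] F [ 5.4 -2.  -6.7] open 17.9
```

Call:
arm_command(plan=[{"fingers": 0.1,"tx": 4.5,"ty": 3,"tz": 4.5,"ax": 0,"ay": 0,"az": 0},{"fingers": 0.1,"tx": 4.8,"ty": 1.8,"tz": 4.8,"ax": 0,"ay": 0,"az": 0},{"fingers": 0.1,"tx": 4.9,"ty": 0.6,"tz": 4.9,"ax": 0,"ay": 0,"az": 0},{"fingers": 0.1,"tx": 0,"ty": 0,"tz": 0,"ax": 0,"ay": 0,"az": 0}])

```text
time: 5.9
eef_pos: [0.4415, -0.3408, 0.1437]
orientation: [[-0.0, 0.843, 0.538], [-0.001, -0.538, 0.843], [1.0, 0.0, 0.001]]
contact_force: [5.0, 9.6, -3.2]
opening: 0.0174
grip_force: 12.0
```

```bash
python3 -c "from h import *;look('90')"
```

```text
t 5.9 needle -0.262 131 crank 88.9 face [ -0.8 -40.3  37.3] F [ 5.4  0.9 -9.9] open 17.4
```

At 60–90° the needle sits at its base (−0.26), while 0° and 30° read +0.12 and +0.16 above that. Two readings that high 30° apart point to the higher swelling, centred near 17°. I'll go back to check.

Call:
arm_command(plan=[{"fingers": 0.1,"tx": -4.9,"ty": -0.6,"tz": -4.9,"ax": 0,"ay": 0,"az": 0},{"fingers": 0.1,"tx": -4.8,"ty": -1.8,"tz": -4.8,"ax": 0,"ay": 0,"az": 0},{"fingers": 0.1,"tx": -4.5,"ty": -3,"tz": -4.5,"ax": 0,"ay": 0,"az": 0},{"fingers": 0.1,"tx": -4,"ty": -4,"tz": -4,"ax": 0,"ay": 0,"az": 0},{"fingers": 0.1,"tx": -3.5,"ty": -4.9,"tz": -3.5,"ax": 0,"ay": 0,"az": 0},{"fingers": 0.1,"tx": -2.8,"ty": -5.7,"tz": -2.8,"ax": 0,"ay": 0,"az": 0},{"fingers": 0.1,"tx": -2.1,"ty": -6.3,"tz": -2.1,"ax": 0,"ay": 0,"az": 0},{"fingers": 0.1,"tx": 0,"ty": 0,"tz": 0,"ax": 0,"ay": 0,"az": 0},{"fingers": 0.1,"tx": 0,"ty": 0,"tz": 0,"ax": 0,"ay": 0,"az": 0}])

```text
time: 7.08
eef_pos: [0.4046, -0.3502, 0.1165]
orientation: [[-0.0, 0.843, 0.539], [0.001, -0.539, 0.843], [1.0, 0.0, -0.0]]
contact_force: [-1.5, -0.4, -6.9]
opening: 0.0177
grip_force: 12.0
```

```bash
python3 -c "from h import *;look('20b')"
```

```text
t 7.075 needle -0.022 134 crank 19.8 face [-39.7 -14.3  37.7] F [-5.7  1.1 -4.1] open 17.7
```

Call:
arm_command(plan=[{"fingers": 0.1,"tx": -0.7,"ty": -3.3,"tz": -0.7,"ax": 0,"ay": 0,"az": 0},{"fingers": 0.1,"tx": 0,"ty": 0,"tz": 0,"ax": 0,"ay": 0,"az": 0},{"fingers": 0.1,"tx": 0,"ty": 0,"tz": 0,"ax": 0,"ay": 0,"az": 0}])

```text
time: 7.5
eef_pos: [0.4014, -0.3491, 0.1157]
orientation: [[-0.0, 0.842, 0.539], [0.0, -0.539, 0.842], [1.0, 0.001, -0.0]]
contact_force: [0.7, -4.5, -5.8]
opening: 0.018
grip_force: 12.0
```

```bash
python3 -c "from h import *;look('15b')"
```

```text
t 7.5 needle -0.022 136 crank 15.0 face [-40.8 -10.9  37.7] F [-6.5 -3.  -1.7] open 18.0
```

The peak near 17° reads only 0.24 above base, which fits neither the 0.31 nor the 0.17 I'd expect. I'll scan the rest of the turn before deciding, going clockwise.

Call:
arm_command(plan=[{"fingers": 0.1,"tx": -0.7,"ty": -5.2,"tz": -0.7,"ax": 0,"ay": 0,"az": 0},{"fingers": 0.1,"tx": -0.3,"ty": -5.2,"tz": -0.3,"ax": 0,"ay": 0,"az": 0},{"fingers": 0.1,"tx": 0.4,"ty": -7,"tz": 0.4,"ax": 0,"ay": 0,"az": 0},{"fingers": 0.1,"tx": 1.3,"ty": -6.7,"tz": 1.3,"ax": 0,"ay": 0,"az": 0},{"fingers": 0.1,"tx": 2.1,"ty": -6.3,"tz": 2.1,"ax": 0,"ay": 0,"az": 0},{"fingers": 0.1,"tx": 0,"ty": 0,"tz": 0,"ax": 0,"ay": 0,"az": 0}])

```text
time: 8.3
eef_pos: [0.3765, -0.33, 0.119]
orientation: [[-0.0, 0.843, 0.538], [-0.001, -0.538, 0.843], [1.0, -0.0, 0.001]]
contact_force: [-7.0, -2.6, -2.7]
opening: 0.0177
grip_force: 12.0
```

```bash
python3 -c "from h import *;look('-30')"
```

```text
t 8.3 needle -0.192 136 crank -29.1 face [-36.5  20.3  38.1] F [-6.1  4.5  2.3] open 17.7
```

Call:
arm_command(plan=[{"fingers": 0.1,"tx": 2.8,"ty": -5.7,"tz": 2.8,"ax": 0,"ay": 0,"az": 0},{"fingers": 0.1,"tx": 3.5,"ty": -4.9,"tz": 3.5,"ax": 0,"ay": 0,"az": 0},{"fingers": 0.1,"tx": 4,"ty": -4,"tz": 4,"ax": 0,"ay": 0,"az": 0},{"fingers": 0.1,"tx": 0,"ty": 0,"tz": 0,"ax": 0,"ay": 0,"az": 0}])

```text
time: 8.85
eef_pos: [0.37, -0.3133, 0.1298]
orientation: [[-0.001, 0.843, 0.538], [-0.002, -0.538, 0.843], [1.0, 0.0, 0.002]]
contact_force: [-5.4, -0.3, 3.9]
opening: 0.0179
grip_force: 12.0
```

```bash
python3 -c "from h import *;look('-60')"
```

```text
t 8.85 needle -0.187 132 crank -58.4 face [-21.4  34.8  38.2] F [0.5 4.4 5. ] open 17.9
```

Call:
arm_command(plan=[{"fingers": 0.1,"tx": 4.5,"ty": -3,"tz": 4.5,"ax": 0,"ay": 0,"az": 0},{"fingers": 0.1,"tx": 4.8,"ty": -1.8,"tz": 4.8,"ax": 0,"ay": 0,"az": 0},{"fingers": 0.1,"tx": 4.9,"ty": -0.6,"tz": 4.9,"ax": 0,"ay": 0,"az": 0},{"fingers": 0.1,"tx": 0,"ty": 0,"tz": 0,"ax": 0,"ay": 0,"az": 0}])

```text
time: 9.4
eef_pos: [0.3735, -0.2986, 0.144]
orientation: [[-0.002, 0.843, 0.538], [-0.001, -0.538, 0.843], [1.0, 0.001, 0.002]]
contact_force: [-2.5, -1.6, 5.1]
opening: 0.0178
grip_force: 12.0
```

```bash
python3 -c "from h import *;look('-90')"
```

```text
t 9.4 needle -0.187 132 crank -88.2 face [-1.3 39.7 38.2] F [1.7 1.2 5.5] open 17.8
```

The base reading drifts with sideways camera position, so the plane model I assumed is tilted a few degrees. I'll calibrate that tilt from the base readings.

```bash
sed -i 's/^def rect.*/def rect(im,p,zn,x0=.06,x1=.21,y0=.05,y1=-.05,k=4000,kt=None):\n    kt=KT if kt is None else kt/; s/np.c_\[c,np.full(4,zn)\]/np.c_[c,zn+kt*(c[:,0]-.0961)]/; s/^st=/KT=0.0\nst=/' h.py
sed -i "s/print('t',s\['time'\]/np.save(f'pics\/cam_{tag}.npy',np.r_[p['position'],np.ravel(p['rotation'])]);print('t',s['time']/" h.py
python3 - <<'E'
import h
from h import *
p=cam('wrist');s=r.read_state();R=np.array(s['orientation']);e=np.array(s['eef_pos'])
off=R.T@(np.array(p['position'])-e);Xr=R.T@np.array(p['rotation'])
d=np.array([.5385,.8426,0]);R0=np.c_[[0,0,1],[.8426,-.5385,0],d]
P={'raw_60':[.4297,-.3503,.1293],'raw_90':[.4415,-.3408,.1437],'raw_-30':[.3765,-.33,.119],'raw_-60':[.37,-.3133,.1298],'raw_-90':[.3735,-.2986,.144],'w3raw':[.3919,-.3442,.1147],'w4raw':[.4117,-.3517,.1186],'raw_20b':[.4046,-.3502,.1165],'raw_15b':[.4014,-.3491,.1157]}
for n,e in P.items():
    q=dict(p);q['position']=np.array(e)+R0@off;q['rotation']=R0@Xr;P[n]=q
    np.save('pics/cam_'+n.replace('raw_','')+'.npy',np.r_[q['position'],np.ravel(q['rotation'])])
for zn in (.045,):
  for kt in (-.1,0,.1,.2,.3):
    h.KT=kt;print(zn,kt,{n:needle(cv2.imread(f'pics/{n}.png'),q,zn)[0] for n,q in P.items()})
E
```

```text
0.045 -0.1 {'raw_60': -0.249, 'raw_90': -0.258, 'raw_-30': -0.149, 'raw_-60': -0.139, 'raw_-90': -0.14, 'w3raw': -0.118, 'w4raw': -0.101, 'raw_20b': -0.026, 'raw_15b': -0.022}
0.045 0 {'raw_60': -0.253, 'raw_90': -0.258, 'raw_-30': -0.188, 'raw_-60': -0.187, 'raw_-90': -0.188, 'w3raw': -0.139, 'w4raw': -0.101, 'raw_20b': -0.022, 'raw_15b': -0.022}
0.045 0.1 {'raw_60': -0.258, 'raw_90': -0.258, 'raw_-30': -0.227, 'raw_-60': -0.232, 'raw_-90': -0.236, 'w3raw': -0.157, 'w4raw': -0.101, 'raw_20b': -0.017, 'raw_15b': -0.018}
0.045 0.2 {'raw_60': -0.263, 'raw_90': -0.258, 'raw_-30': -0.27, 'raw_-60': -0.279, 'raw_-90': -0.284, 'w3raw': -0.175, 'w4raw': -0.101, 'raw_20b': -0.013, 'raw_15b': -0.017}
0.045 0.3 {'raw_60': -0.271, 'raw_90': -0.258, 'raw_-30': -0.306, 'raw_-60': -0.323, 'raw_-90': -0.328, 'w3raw': -0.196, 'w4raw': -0.105, 'raw_20b': -0.009, 'raw_15b': -0.017}
```

A tilt term of 0.15 makes the base a uniform −0.26. I'll continue clockwise from −90°.

```bash
sed -i 's/^KT=0.0/KT=0.15/' h.py
```

Call:
arm_command(plan=[{"fingers": 0.1,"tx": 4.9,"ty": 0.6,"tz": 4.9,"ax": 0,"ay": 0,"az": 0},{"fingers": 0.1,"tx": 4.8,"ty": 1.8,"tz": 4.8,"ax": 0,"ay": 0,"az": 0},{"fingers": 0.1,"tx": 4.5,"ty": 3,"tz": 4.5,"ax": 0,"ay": 0,"az": 0},{"fingers": 0.1,"tx": 0,"ty": 0,"tz": 0,"ax": 0,"ay": 0,"az": 0}])

```text
time: 9.95
eef_pos: [0.3858, -0.2895, 0.1582]
orientation: [[-0.002, 0.843, 0.538], [-0.002, -0.538, 0.843], [1.0, 0.001, 0.002]]
contact_force: [-1.7, -1.1, 7.3]
opening: 0.0177
grip_force: 12.0
```

```bash
python3 -c "from h import *;look('-120')"
```

```text
t 9.95 needle -0.253 130 crank -118.9 face [18.9 34.3 38.1] F [3.9 0.8 6.5] open 17.7
```

Call:
arm_command(plan=[{"fingers": 0.1,"tx": 4,"ty": 4,"tz": 4,"ax": 0,"ay": 0,"az": 0},{"fingers": 0.1,"tx": 3.5,"ty": 4.9,"tz": 3.5,"ax": 0,"ay": 0,"az": 0},{"fingers": 0.1,"tx": 2.8,"ty": 5.7,"tz": 2.8,"ax": 0,"ay": 0,"az": 0},{"fingers": 0.1,"tx": 0,"ty": 0,"tz": 0,"ax": 0,"ay": 0,"az": 0}])

```text
time: 10.5
eef_pos: [0.4038, -0.2885, 0.1685]
orientation: [[-0.002, 0.843, 0.538], [-0.002, -0.538, 0.843], [1.0, 0.001, 0.003]]
contact_force: [0.5, 0.8, 7.2]
opening: 0.0177
grip_force: 12.0
```

```bash
python3 -c "from h import *;look('-150')"
```

```text
t 10.5 needle -0.245 129 crank -149.7 face [33.6 19.6 38. ] F [ 5.7 -0.   4.4] open 17.7
```

Call:
arm_command(plan=[{"fingers": 0.1,"tx": 2.1,"ty": 6.3,"tz": 2.1,"ax": 0,"ay": 0,"az": 0},{"fingers": 0.1,"tx": 1.3,"ty": 6.7,"tz": 1.3,"ax": 0,"ay": 0,"az": 0},{"fingers": 0.1,"tx": 0.4,"ty": 7,"tz": 0.4,"ax": 0,"ay": 0,"az": 0},{"fingers": 0.1,"tx": 0,"ty": 0,"tz": 0,"ax": 0,"ay": 0,"az": 0}])

```text
time: 11.05
eef_pos: [0.4228, -0.2959, 0.1721]
orientation: [[-0.002, 0.843, 0.537], [-0.002, -0.537, 0.843], [1.0, 0.0, 0.003]]
contact_force: [2.8, 1.8, 7.2]
opening: 0.0175
grip_force: 12.0
```

```bash
python3 -c "from h import *;look('-180')"
```

```text
t 11.05 needle -0.144 128 crank 179.4 face [38.9 -0.4 37.8] F [ 7.3 -1.4  3. ] open 17.5
```

A second swelling starts at 180°. I'll sample it more finely.

Call:
arm_command(plan=[{"fingers": 0.1,"tx": -0.4,"ty": 7,"tz": -0.4,"ax": 0,"ay": 0,"az": 0},{"fingers": 0.1,"tx": 0,"ty": 0,"tz": 0,"ax": 0,"ay": 0,"az": 0}])

```text
time: 11.35
eef_pos: [0.4286, -0.3002, 0.1715]
orientation: [[-0.002, 0.843, 0.538], [-0.001, -0.538, 0.843], [1.0, 0.001, 0.002]]
contact_force: [2.9, 1.7, 5.9]
opening: 0.0173
grip_force: 12.0
```

```bash
python3 -c "from h import *;look('170')"
```

```text
t 11.35 needle 0.066 126 crank 168.7 face [38.2 -7.6 37.7] F [ 6.3 -1.5  2. ] open 17.3
```

Call:
arm_command(plan=[{"fingers": 0.1,"tx": -1.3,"ty": 6.7,"tz": -1.3,"ax": 0,"ay": 0,"az": 0},{"fingers": 0.1,"tx": 0,"ty": 0,"tz": 0,"ax": 0,"ay": 0,"az": 0}])

```text
time: 11.65
eef_pos: [0.4337, -0.3052, 0.17]
orientation: [[-0.002, 0.842, 0.539], [-0.001, -0.539, 0.842], [1.0, 0.001, 0.001]]
contact_force: [5.4, 1.1, 5.6]
opening: 0.0176
grip_force: 12.0
```

```bash
python3 -c "from h import *;look('160')"
```

```text
t 11.65 needle 0.157 127 crank 158.1 face [ 36.1 -14.5  37.6] F [ 6.7 -4.   1.2] open 17.6
```

Call:
arm_command(plan=[{"fingers": 0.1,"tx": -2.1,"ty": 6.3,"tz": -2.1,"ax": 0,"ay": 0,"az": 0},{"fingers": 0.1,"tx": 0,"ty": 0,"tz": 0,"ax": 0,"ay": 0,"az": 0}])

```text
time: 11.95
eef_pos: [0.4378, -0.3105, 0.1676]
orientation: [[-0.001, 0.842, 0.539], [0.0, -0.539, 0.842], [1.0, 0.001, 0.0]]
contact_force: [5.5, -0.4, 5.0]
opening: 0.0178
grip_force: 12.0
```

```bash
python3 -c "from h import *;look('150')"
```

```text
t 11.95 needle 0.131 130 crank 147.5 face [ 32.7 -20.8  37.6] F [ 5.4 -4.9  1.7] open 17.8
```

Call:
arm_command(plan=[{"fingers": 0.1,"tx": -2.8,"ty": 5.7,"tz": -2.8,"ax": 0,"ay": 0,"az": 0},{"fingers": 0.1,"tx": 0,"ty": 0,"tz": 0,"ax": 0,"ay": 0,"az": 0}])

```text
time: 12.25
eef_pos: [0.4409, -0.316, 0.1645]
orientation: [[-0.0, 0.842, 0.539], [0.001, -0.539, 0.842], [1.0, 0.001, -0.0]]
contact_force: [5.5, -1.3, 2.6]
opening: 0.0176
grip_force: 12.0
```

```bash
python3 -c "from h import *;look('140')"
```

```text
t 12.25 needle -0.0 129 crank 137.1 face [ 28.5 -26.5  37.5] F [ 3.2 -5.3  0.5] open 17.6
```

The higher spot peaks near crank 155° at +0.42 measured, against +0.245 for the one at 17°. That is the 1:2 pair at one scale. I'll go back onto the peak.

Call:
arm_command(plan=[{"fingers": 0.1,"tx": 2.8,"ty": -5.7,"tz": 2.8,"ax": 0,"ay": 0,"az": 0},{"fingers": 0.1,"tx": 1.4,"ty": -4,"tz": 1.4,"ax": 0,"ay": 0,"az": 0},{"fingers": 0.1,"tx": 0,"ty": 0,"tz": 0,"ax": 0,"ay": 0,"az": 0},{"fingers": 0.1,"tx": 0,"ty": 0,"tz": 0,"ax": 0,"ay": 0,"az": 0}])

```text
time: 12.8
eef_pos: [0.4344, -0.3065, 0.1693]
orientation: [[-0.0, 0.843, 0.538], [-0.001, -0.538, 0.843], [1.0, -0.0, 0.001]]
contact_force: [2.4, 4.9, 6.8]
opening: 0.0178
grip_force: 12.0
```

```bash
python3 -c "from h import *;look('156')"
```

```text
t 12.8 needle 0.139 127 crank 155.6 face [ 35.  -15.9  37.6] F [8.6 0.6 1. ] open 17.8
```

Call:
arm_command(plan=[{"fingers": 0.1,"tx": 0.8,"ty": -3,"tz": 0.8,"ax": 0,"ay": 0,"az": 0},{"fingers": 0.1,"tx": 0,"ty": 0,"tz": 0,"ax": 0,"ay": 0,"az": 0},{"fingers": 0.1,"tx": 0,"ty": 0,"tz": 0,"ax": 0,"ay": 0,"az": 0},{"fingers": 0.1,"tx": 0,"ty": 0,"tz": 0,"ax": 0,"ay": 0,"az": 0}])

```text
time: 13.35
eef_pos: [0.4326, -0.3045, 0.17]
orientation: [[-0.001, 0.843, 0.538], [-0.001, -0.538, 0.843], [1.0, 0.0, 0.001]]
contact_force: [3.3, 2.0, 5.7]
opening: 0.0181
grip_force: 12.0
```

```bash
python3 -c "from h import *;look('161')"
```

```text
t 13.35 needle 0.135 126 crank 159.8 face [ 36.  -13.3  37.7] F [ 6.5 -1.7  1.6] open 18.1
```

The two sides read the same (0.139 and 0.135), so the peak lies between them. I'll go back 2°, then open the fingers slightly and check.

Call:
arm_command(plan=[{"fingers": 0.1,"tx": -0.4,"ty": 1.5,"tz": -0.4,"ax": 0,"ay": 0,"az": 0},{"fingers": 0.1,"tx": 0,"ty": 0,"tz": 0,"ax": 0,"ay": 0,"az": 0},{"fingers": 0.1,"tx": 0,"ty": 0,"tz": 0,"ax": 0,"ay": 0,"az": 0},{"fingers": 0.1,"tx": 0,"ty": 0,"tz": 0,"ax": 0,"ay": 0,"az": 0}])

```text
time: 13.9
eef_pos: [0.4333, -0.3052, 0.1698]
orientation: [[-0.0, 0.843, 0.537], [-0.002, -0.537, 0.843], [1.0, -0.0, 0.002]]
contact_force: [1.4, 4.8, 6.6]
opening: 0.0177
grip_force: 12.0
```

```bash
python3 -c "from h import *;look('158c')"
```

```text
t 13.9 needle 0.139 127 crank 158.2 face [ 35.7 -14.2  37.6] F [8.  1.4 1.2] open 17.7
```

Call:
arm_command(plan=[{"fingers": 0.35,"tx": 0,"ty": 0,"tz": 0,"ax": 0,"ay": 0,"az": 0},{"fingers": 0.35,"tx": 0,"ty": 0,"tz": 0,"ax": 0,"ay": 0,"az": 0},{"fingers": 0.35,"tx": 0,"ty": 0,"tz": 0,"ax": 0,"ay": 0,"az": 0},{"fingers": 0.35,"tx": 0,"ty": 0,"tz": 0,"ax": 0,"ay": 0,"az": 0}])

```text
time: 14.45
eef_pos: [0.4336, -0.3059, 0.1691]
orientation: [[0.0, 0.843, 0.539], [0.0, -0.539, 0.843], [1.0, 0.0, -0.0]]
contact_force: [0.1, 0.4, -0.5]
opening: 0.033
grip_force: 0.0
```

Run:
```python
from h import *
look('rel')
P=cam('wrist');o=[]
for n in ('20b','158c','rel'):
    im=cv2.imread(f'pics/raw_{n}.png');c=np.load(f'pics/cam_{n}.npy');q=dict(P);q['position']=c[:3];q['rotation']=c[3:].reshape(3,3)
    needle(im,q,save='pics/tmp.png');o.append(cv2.resize(cv2.imread('pics/tmp.png'),(266,266)))
a=cv2.resize(cv2.imread('pics/raw_rel.png'),(440,330));b=np.zeros((596,798,3),np.uint8);b[:266]=np.hstack(o);b[266:596,:440]=a
cv2.imwrite('pics/v9.png',b)
```

```text
t 14.45 needle 0.14 128 crank 156.9 face [ 35.  -14.9  37.5] F [-0.   0.1 -0.6] open 33.0
```

View pics/v9.png

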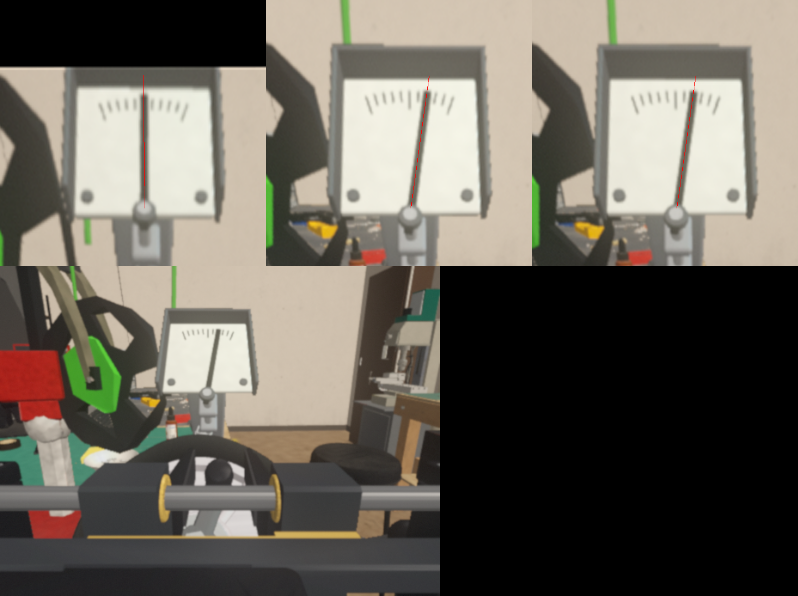

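After release the needle holds at +0.14. In the rectified view the 66 mm needle shows as about 52 mm, so angles are inflated about 1.27 times, and the true reading is (0.14+0.26)×0.78 ≈ 0.31, the highest spot. I'll back off and triangulate the brake knob.

Call:
arm_command(plan=[{"fingers": 0.4,"tx": 0,"ty": 0,"tz": -10,"ax": 0,"ay": 0,"az": 0},{"fingers": 0.4,"tx": 0,"ty": 0,"tz": -20,"ax": 0,"ay": 0,"az": 0},{"fingers": 0.4,"tx": 0,"ty": 0,"tz": -30,"ax": 0,"ay": 0,"az": 0},{"fingers": 0,"tx": 0,"ty": 0,"tz": -40,"ax": 0,"ay": 0,"az": 0},{"fingers": 0,"tx": 0,"ty": 0,"tz": 0,"ax": 0,"ay": 0,"az": 0}])

```text
time: 15.12
eef_pos: [0.378, -0.3931, 0.169]
orientation: [[-0.0, 0.841, 0.541], [0.002, -0.541, 0.841], [1.0, 0.001, -0.001]]
contact_force: [-0.7, 1.1, 0.0]
opening: 0.0234
grip_force: 0.0
```

Run:
```python
from h import *
look('back')
s=r.read_state();p=cam('wrist');R=np.array(s['orientation']);e=np.array(s['eef_pos'])
off=R.T@(np.array(p['position'])-e);Xr=R.T@np.array(p['rotation'])
R0=np.c_[[0,0,1],[.8426,-.5385,0],[.5385,.8426,0]]
def cp(e): q=dict(p);q['position']=np.array(e)+R0@off;q['rotation']=R0@Xr;return q
C=[cp([.3391,-.436,.1589]),cp([.3782,-.3657,.1182]),cp([.3919,-.3442,.1147])]
o=np.array([(588,312),(676,278),(712,283)])*.64
b=least_squares(lambda v:np.concatenate([proj(v,c)[0]-q for c,q in zip(C,o)]),[.51,-.378,.137]);print(b.x,b.fun.round(1))
g=e+R[:,2]*.006
print('delta tool from grasp pt',((b.x-g)@R*1000).round(1)); print('model',delta([-.005,-.12,.032]))
print('face',((b.x-F([0,0,0],st)[0])@Rface(st)*1000).round(1))
cv2.imwrite('pics/back.png',cv2.imread('pics/raw_back.png'))
print((proj(b.x,p)).round())
```

```text
t 15.125 needle 0.14 126 crank 21.2 face [-38.3 -14.8 110.5] F [ 0.4  1.2 -0.4] open 23.4
[ 0.5182202  -0.37509276  0.13971487] [ 0.1 -0.1 -0.3 -0.3  0.2  0.3]
delta tool from grasp pt [-29.3 108.4  83.4]
model [-33.5 105.   77.9]
face [   0.8 -123.4   30. ]
[[390. 233.]]
```

View pics/back.png

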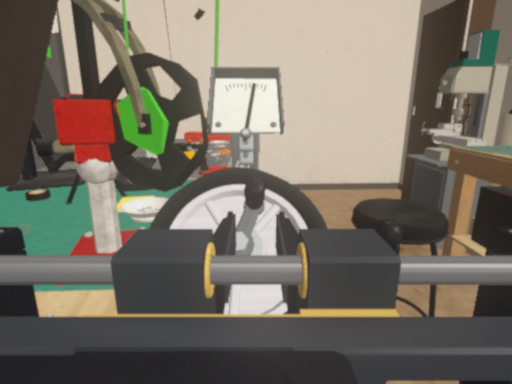

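The needle still points right, at (254,88). The brake ball triangulates to face coordinates (0.8, −123, 30) mm, matching the given 120 and 32. I'll bring the closed fingers round to the right of it.

Call:
arm_command(plan=[{"fingers": 0,"tx": -10,"ty": 48,"tz": 0,"ax": 0,"ay": 0,"az": 0},{"fingers": 0,"tx": -10,"ty": 48,"tz": 0,"ax": 0,"ay": 0,"az": 0},{"fingers": 0,"tx": -9,"ty": 50,"tz": 0,"ax": 0,"ay": 0,"az": 0},{"fingers": 0,"tx": 0,"ty": 0,"tz": 25,"ax": 0,"ay": 0,"az": 0},{"fingers": 0,"tx": 0,"ty": 0,"tz": 25,"ax": 0,"ay": 0,"az": 0},{"fingers": 0,"tx": 0,"ty": 0,"tz": 23,"ax": 0,"ay": 0,"az": 0},{"fingers": 0,"tx": 0,"ty": 0,"tz": 0,"ax": 0,"ay": 0,"az": 0},{"fingers": 0,"tx": 0,"ty": 0,"tz": 0,"ax": 0,"ay": 0,"az": 0}])

```text
time: 16.18
eef_pos: [0.5419, -0.4074, 0.1408]
orientation: [[-0.0, 0.843, 0.539], [0.001, -0.539, 0.843], [1.0, 0.001, -0.0]]
contact_force: [0.3, -0.1, -0.3]
opening: 0.0005
grip_force: 0.0
```

Run:
```python
from h import *
s=r.read_state();R=np.array(s['orientation']);g=np.array(s['eef_pos'])+R[:,2]*.006
print(s['time'],s['opening'],((np.array([.51822,-.37509,.13971])-g)@R*1000).round(1),np.round(s['contact_force'],2),np.round(s['joint_pos'],1))
cv2.imwrite('pics/br.png',camera('wrist'))
```

```text
16.175 0.0004527464912774192 [ -1.  -37.4   8.5] [ 0.33 -0.14 -0.32] [-61.5  60.4  80.5  66.8 107.8 -54.6]
```

View pics/br.png

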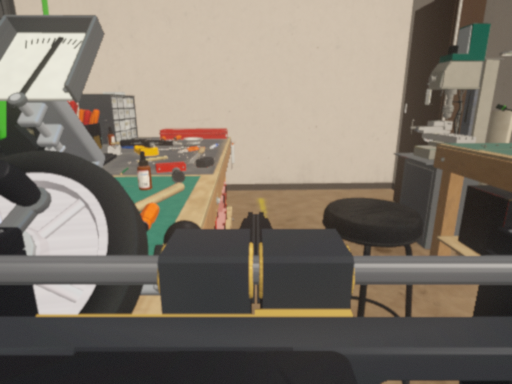

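The ball is at about (185,240), just left of the fingertips at (255,225). I'll push left.

Call:
arm_command(plan=[{"fingers": 0,"tx": 0,"ty": -5,"tz": 0,"ax": 0,"ay": 0,"az": 0},{"fingers": 0,"tx": 0,"ty": -5,"tz": 0,"ax": 0,"ay": 0,"az": 0},{"fingers": 0,"tx": 0,"ty": -4,"tz": 0,"ax": 0,"ay": 0,"az": 0},{"fingers": 0,"tx": 0,"ty": -3,"tz": 0,"ax": 0,"ay": 0,"az": 0},{"fingers": 0,"tx": 0,"ty": -3,"tz": 0,"ax": 0,"ay": 0,"az": 0}])

```text
time: 16.85
eef_pos: [0.5251, -0.3964, 0.1403]
orientation: [[-0.0, 0.843, 0.538], [0.0, -0.538, 0.843], [1.0, 0.0, -0.0]]
contact_force: [0.1, -0.8, -0.5]
opening: 0.0007
grip_force: 0.0
```

Call:
arm_command(plan=[{"fingers": 0,"tx": 0,"ty": -3,"tz": 0,"ax": 0,"ay": 0,"az": 0},{"fingers": 0,"tx": 0,"ty": -3,"tz": 0,"ax": 0,"ay": 0,"az": 0},{"fingers": 0,"tx": 0,"ty": -3,"tz": 0,"ax": 0,"ay": 0,"az": 0},{"fingers": 0,"tx": 0,"ty": -3,"tz": 0,"ax": 0,"ay": 0,"az": 0}])

```text
time: 17.35
eef_pos: [0.5153, -0.3908, 0.1407]
orientation: [[-0.001, 0.842, 0.54], [0.001, -0.54, 0.842], [1.0, 0.002, -0.0]]
contact_force: [1.9, -6.0, 1.7]
opening: 0.0003
grip_force: 2.6
```

```bash
cat >> h.py <<'E'
def br():
    s=r.read_state();R=np.array(s['orientation']);g=np.array(s['eef_pos'])+R[:,2]*.006
    print(s['time'],'ball0 rel',((np.array([.51822,-.37509,.13971])-g)@R*1000).round(1),'F tool',(np.array(s['contact_force'])@R).round(1))
E
python3 -c "from h import *;br()"
```

```text
17.35 ball0 rel [-1.  -6.   8.8] F tool [ 1.7  4.9 -4. ]
```

Call:
arm_command(plan=[{"fingers": 0,"tx": 0,"ty": -3,"tz": 0,"ax": 0,"ay": 0,"az": 0},{"fingers": 0,"tx": 0,"ty": -2,"tz": 0,"ax": 0,"ay": 0,"az": 0},{"fingers": 0,"tx": 0,"ty": -2,"tz": 0,"ax": 0,"ay": 0,"az": 0}])

```text
time: 17.73
eef_pos: [0.5094, -0.3869, 0.1406]
orientation: [[-0.001, 0.842, 0.54], [0.001, -0.54, 0.842], [1.0, 0.002, -0.0]]
contact_force: [0.7, -6.0, 1.6]
opening: 0.0007
grip_force: 2.2
```

```bash
python3 -c "from h import *;br()"
```

```text
17.725 ball0 rel [-0.9  1.1  8.7] F tool [ 1.6  3.8 -4.7]
```

Call:
arm_command(plan=[{"fingers": 0,"tx": 0,"ty": -2,"tz": 0,"ax": 0,"ay": 0,"az": 0},{"fingers": 0,"tx": 0,"ty": -1,"tz": 0,"ax": 0,"ay": 0,"az": 0},{"fingers": 0,"tx": 0,"ty": -1,"tz": 0,"ax": 0,"ay": 0,"az": 0}])

```text
time: 18.1
eef_pos: [0.5059, -0.3844, 0.1405]
orientation: [[-0.001, 0.842, 0.539], [0.001, -0.539, 0.842], [1.0, 0.001, -0.0]]
contact_force: [1.4, -4.5, 1.5]
opening: 0.0006
grip_force: 2.1
```

```bash
python3 -c "from h import *;br()"
```

```text
18.1 ball0 rel [-0.7  5.3  8.5] F tool [ 1.5  3.6 -3. ]
```

Call:
arm_command(plan=[{"fingers": 0,"tx": 0,"ty": -1,"tz": 0,"ax": 0,"ay": 0,"az": 0},{"fingers": 0,"tx": 0,"ty": -1,"tz": 0,"ax": 0,"ay": 0,"az": 0}])

```text
time: 18.35
eef_pos: [0.5043, -0.3832, 0.1404]
orientation: [[-0.0, 0.842, 0.539], [0.0, -0.539, 0.842], [1.0, 0.001, -0.0]]
contact_force: [1.7, -6.7, 2.1]
opening: 0.0002
grip_force: 2.9
```

```bash
python3 -c "from h import *;br()"
```

```text
18.35 ball0 rel [-0.7  7.4  8.3] F tool [ 2.1  5.  -4.7]
```

Call:
arm_command(plan=[{"fingers": 0,"tx": 0,"ty": -1,"tz": 0,"ax": 0,"ay": 0,"az": 0},{"fingers": 0,"tx": 0,"ty": -1,"tz": 0,"ax": 0,"ay": 0,"az": 0}])

```text
time: 18.6
eef_pos: [0.503, -0.3826, 0.1405]
orientation: [[-0.001, 0.842, 0.54], [0.001, -0.54, 0.842], [1.0, 0.002, -0.0]]
contact_force: [6.0, -10.1, 1.6]
opening: 0.0007
grip_force: 5.5
```

```bash
python3 -c "from h import *;br()"
```

```text
18.6 ball0 rel [-0.8  8.8  8.5] F tool [ 1.6 10.5 -5.2]
```

Call:
arm_command(plan=[{"fingers": 0,"tx": 0,"ty": -1,"tz": 0,"ax": 0,"ay": 0,"az": 0},{"fingers": 0,"tx": 0,"ty": -1,"tz": 0,"ax": 0,"ay": 0,"az": 0}])

```text
time: 18.85
eef_pos: [0.5019, -0.382, 0.1406]
orientation: [[-0.002, 0.841, 0.542], [0.002, -0.542, 0.841], [1.0, 0.003, -0.001]]
contact_force: [12.3, -11.4, 2.4]
opening: 0.0003
grip_force: 8.5
```

```bash
python3 -c "from h import *;br()"
```

```text
18.85 ball0 rel [-0.9 10.   8.7] F tool [ 2.3 16.5 -3. ]
```

Firm stop reached at 16.5 N. A little further for margin, then back off and check the needle.

Call:
arm_command(plan=[{"fingers": 0,"tx": 0,"ty": -1,"tz": 0,"ax": 0,"ay": 0,"az": 0},{"fingers": 0,"tx": 0,"ty": -1,"tz": 0,"ax": 0,"ay": 0,"az": 0},{"fingers": 0,"tx": 0,"ty": 0,"tz": 0,"ax": 0,"ay": 0,"az": 0}])

```text
time: 19.23
eef_pos: [0.5008, -0.3815, 0.1407]
orientation: [[-0.003, 0.84, 0.543], [0.004, -0.543, 0.84], [1.0, 0.004, -0.002]]
contact_force: [15.1, -14.9, 1.7]
opening: 0.0002
grip_force: 10.9
```

```bash
python3 -c "from h import *;br()"
```

```text
19.225 ball0 rel [-1.  11.1  8.9] F tool [ 1.6 20.8 -4.3]
```

Call:
arm_command(plan=[{"fingers": 0,"tx": 0,"ty": 5,"tz": 0,"ax": 0,"ay": 0,"az": 0},{"fingers": 0,"tx": 0,"ty": 15,"tz": 0,"ax": 0,"ay": 0,"az": 0},{"fingers": 0,"tx": 0,"ty": 15,"tz": 0,"ax": 0,"ay": 0,"az": 0},{"fingers": 0,"tx": 0,"ty": 0,"tz": -30,"ax": 0,"ay": 0,"az": 0},{"fingers": 0,"tx": 0,"ty": 0,"tz": -40,"ax": 0,"ay": 0,"az": 0},{"fingers": 0,"tx": 10,"ty": -45,"tz": -20,"ax": 0,"ay": 0,"az": 0},{"fingers": 0,"tx": 10,"ty": -45,"tz": 0,"ax": 0,"ay": 0,"az": 0},{"fingers": 0,"tx": 10,"ty": -45,"tz": 0,"ax": 0,"ay": 0,"az": 0},{"fingers": 0,"tx": 0,"ty": 0,"tz": 0,"ax": 0,"ay": 0,"az": 0},{"fingers": 0,"tx": 0,"ty": 0,"tz": 0,"ax": 0,"ay": 0,"az": 0}])

```text
time: 20.48
eef_pos: [0.3667, -0.4019, 0.1702]
orientation: [[0.0, 0.843, 0.538], [0.0, -0.538, 0.843], [1.0, 0.0, -0.0]]
contact_force: [-0.3, -0.0, -0.4]
opening: 0.0003
grip_force: 0.0
```

Run:
```python
from h import *
look('end');p=cam('wrist');br()
im=cv2.imread('pics/raw_end.png');g=cv2.cvtColor(im,cv2.COLOR_BGR2GRAY)
# ball prediction off / at 0.35 rad
for a in (0,.3,.35): print(a,proj(F([.0008,-.1234+.074*np.sin(a),.030-.074*(1-np.cos(a))],st),p).round(1))
# scene camera: brake ball as dark blob before and after
for n,b in (('0',cv2.imread('pics/scene0.png')),('1',camera('scene'))):
    c=cv2.cvtColor(b,cv2.COLOR_BGR2GRAY)[185:215,130:165]
    k,l,s,ct=cv2.connectedComponentsWithStats((cv2.GaussianBlur(c,(0,0),1)<70).astype(np.uint8))
    print(n,[(s[i,4],(ct[i]+[130,185]).round(1).tolist()) for i in range(1,k) if s[i,4]>8])
ps=cam('scene');
for a in (0,.3,.35): print(a,proj(F([.0008,-.1234+.074*np.sin(a),.030-.074*(1-np.cos(a))],st),ps).round(1))
```

```text
t 20.475 needle 0.144 127 crank 12.1 face [-47.  -10.1 120.9] F [-0.4  0.2 -0.2] open 0.3
20.525 ball0 rel [-30.3 113.1  97.9] F tool [-0.1 -0.2 -0.7]
0 [[388.6 226.9]]
0.3 [[362.  228.5]]
0.35 [[357.5 229. ]]
0 [(np.int32(19), [142.8, 198.3]), (np.int32(47), [161.7, 203.4])]
1 [(np.int32(13), [148.4, 192.4]), (np.int32(24), [162.9, 202.4])]
0 [[143.2 198.9]]
0.3 [[149.5 196. ]]
0.35 [[150.7 195.7]]
```

The needle is unchanged, and in the scene view the ball moved inward by about 8 px as predicted. To be sure of the brake angle I'll re-probe the knob: the shoe met the tyre at a rel reading of about 7.7.

Call:
arm_command(plan=[{"fingers": 0,"tx": -10,"ty": 45,"tz": 0,"ax": 0,"ay": 0,"az": 0},{"fingers": 0,"tx": -10,"ty": 45,"tz": 0,"ax": 0,"ay": 0,"az": 0},{"fingers": 0,"tx": -10,"ty": 45,"tz": 20,"ax": 0,"ay": 0,"az": 0},{"fingers": 0,"tx": 0,"ty": 0,"tz": 40,"ax": 0,"ay": 0,"az": 0},{"fingers": 0,"tx": 0,"ty": 0,"tz": 30,"ax": 0,"ay": 0,"az": 0},{"fingers": 0,"tx": 0,"ty": -10,"tz": 0,"ax": 0,"ay": 0,"az": 0},{"fingers": 0,"tx": 0,"ty": -10,"tz": 0,"ax": 0,"ay": 0,"az": 0},{"fingers": 0,"tx": 0,"ty": -5,"tz": 0,"ax": 0,"ay": 0,"az": 0},{"fingers": 0,"tx": 0,"ty": 0,"tz": 0,"ax": 0,"ay": 0,"az": 0}])

```text
time: 21.7
eef_pos: [0.5069, -0.3859, 0.1403]
orientation: [[-0.0, 0.842, 0.54], [0.0, -0.54, 0.842], [1.0, 0.0, -0.0]]
contact_force: [-0.3, 0.0, -0.2]
opening: 0.0006
grip_force: 0.0
```

```bash
python3 -c "from h import *;br()"
```

```text
21.7 ball0 rel [-0.6  3.6  9.2] F tool [-0.2 -0.3 -0.2]
```

Call:
arm_command(plan=[{"fingers": 0,"tx": 0,"ty": -2,"tz": 0,"ax": 0,"ay": 0,"az": 0},{"fingers": 0,"tx": 0,"ty": -1,"tz": 0,"ax": 0,"ay": 0,"az": 0}])

```text
time: 21.95
eef_pos: [0.505, -0.3837, 0.1402]
orientation: [[-0.0, 0.843, 0.539], [0.0, -0.539, 0.843], [1.0, 0.0, -0.0]]
contact_force: [-0.1, 0.4, -0.2]
opening: 0.0008
grip_force: 0.0
```

```bash
python3 -c "from h import *;br()"
```

```text
21.95 ball0 rel [-0.5  6.5  8.4] F tool [-0.2 -0.3  0.3]
```

Call:
arm_command(plan=[{"fingers": 0,"tx": 0,"ty": -1,"tz": 0,"ax": 0,"ay": 0,"az": 0},{"fingers": 0,"tx": 0,"ty": -1,"tz": 0,"ax": 0,"ay": 0,"az": 0}])

```text
time: 22.2
eef_pos: [0.5035, -0.3826, 0.1403]
orientation: [[-0.0, 0.842, 0.539], [0.0, -0.539, 0.842], [1.0, 0.0, -0.0]]
contact_force: [4.9, -1.9, -1.0]
opening: 0.0004
grip_force: 2.5
```

```bash
python3 -c "from h import *;br()"
```

```text
22.2 ball0 rel [-0.6  8.3  8.2] F tool [-1.1  5.2  1. ]
```

Contact comes back at about 0.7 mm beyond the shoe-contact point, so the brake is near 0.33, which is too marginal. I'll push harder, keeping under 40 N.

Call:
arm_command(plan=[{"fingers": 0,"tx": 0,"ty": -2,"tz": 0,"ax": 0,"ay": 0,"az": 0},{"fingers": 0,"tx": 0,"ty": -2,"tz": 0,"ax": 0,"ay": 0,"az": 0},{"fingers": 0,"tx": 0,"ty": -2,"tz": 0,"ax": 0,"ay": 0,"az": 0},{"fingers": 0,"tx": 0,"ty": -1,"tz": 0,"ax": 0,"ay": 0,"az": 0},{"fingers": 0,"tx": 0,"ty": 0,"tz": 0,"ax": 0,"ay": 0,"az": 0}])

```text
time: 22.82
eef_pos: [0.5, -0.3808, 0.1405]
orientation: [[-0.003, 0.839, 0.545], [0.005, -0.545, 0.839], [1.0, 0.006, -0.003]]
contact_force: [23.1, -11.8, -1.1]
opening: 0.0009
grip_force: 12.8
```

```bash
python3 -c "from h import *;br()"
```

```text
22.825 ball0 rel [-0.8 12.2  8.7] F tool [-1.2 25.8  2.7]
```

Call:
arm_command(plan=[{"fingers": 0,"tx": 0,"ty": -1,"tz": 0,"ax": 0,"ay": 0,"az": 0},{"fingers": 0,"tx": 0,"ty": -1,"tz": 0,"ax": 0,"ay": 0,"az": 0},{"fingers": 0,"tx": 0,"ty": -1,"tz": 0,"ax": 0,"ay": 0,"az": 0},{"fingers": 0,"tx": 0,"ty": 0,"tz": 0,"ax": 0,"ay": 0,"az": 0},{"fingers": 0,"tx": 0,"ty": 0,"tz": 0,"ax": 0,"ay": 0,"az": 0}])

```text
time: 23.45
eef_pos: [0.4986, -0.38, 0.1406]
orientation: [[-0.005, 0.837, 0.547], [0.008, -0.547, 0.837], [1.0, 0.008, -0.004]]
contact_force: [32.6, -17.7, -0.7]
opening: 0.0002
grip_force: 18.2
```

```bash
python3 -c "from h import *;br()"
```

```text
23.45 ball0 rel [-1.  13.7  8.9] F tool [-1. 37.  3.]
```

Call:
arm_command(plan=[{"fingers": 0,"tx": 0,"ty": 3,"tz": 0,"ax": 0,"ay": 0,"az": 0},{"fingers": 0,"tx": 0,"ty": 3,"tz": 0,"ax": 0,"ay": 0,"az": 0},{"fingers": 0,"tx": 0,"ty": 2,"tz": 0,"ax": 0,"ay": 0,"az": 0},{"fingers": 0,"tx": 0,"ty": 0,"tz": 0,"ax": 0,"ay": 0,"az": 0}])

```text
time: 23.95
eef_pos: [0.5024, -0.3819, 0.1403]
orientation: [[-0.001, 0.842, 0.54], [0.002, -0.54, 0.842], [1.0, 0.002, -0.001]]
contact_force: [6.5, -3.0, -0.9]
opening: 0.0001
grip_force: 3.8
```

```bash
python3 -c "from h import *;br()"
```

```text
23.95 ball0 rel [-0.6  9.6  8.3] F tool [-0.9  7.1  1. ]
```

Call:
arm_command(plan=[{"fingers": 0,"tx": 0,"ty": 1,"tz": 0,"ax": 0,"ay": 0,"az": 0},{"fingers": 0,"tx": 0,"ty": 0,"tz": 0,"ax": 0,"ay": 0,"az": 0}])

```text
time: 24.2
eef_pos: [0.5028, -0.3822, 0.1403]
orientation: [[-0.0, 0.842, 0.539], [0.001, -0.539, 0.842], [1.0, 0.001, -0.0]]
contact_force: [5.2, -3.0, 0.3]
opening: 0.0005
grip_force: 2.9
```

```bash
python3 -c "from h import *;br()"
```

```text
24.2 ball0 rel [-0.6  9.1  8.2] F tool [0.3 6.  0.3]
```

Call:
arm_command(plan=[{"fingers": 0,"tx": 0,"ty": 5,"tz": 0,"ax": 0,"ay": 0,"az": 0},{"fingers": 0,"tx": 0,"ty": 5,"tz": 0,"ax": 0,"ay": 0,"az": 0},{"fingers": 0,"tx": 0,"ty": 0,"tz": 0,"ax": 0,"ay": 0,"az": 0},{"fingers": 0,"tx": 0,"ty": -5,"tz": 0,"ax": 0,"ay": 0,"az": 0},{"fingers": 0,"tx": 0,"ty": -3,"tz": 0,"ax": 0,"ay": 0,"az": 0},{"fingers": 0,"tx": 0,"ty": 0,"tz": 0,"ax": 0,"ay": 0,"az": 0}])

```text
time: 24.95
eef_pos: [0.5039, -0.383, 0.1403]
orientation: [[0.0, 0.843, 0.539], [-0.0, -0.539, 0.843], [1.0, -0.0, 0.0]]
contact_force: [0.1, -0.5, 0.1]
opening: 0.0002
grip_force: 0.0
```

```bash
python3 -c "from h import *;br()"
```

```text
24.95 ball0 rel [-0.6  7.8  8.3] F tool [ 0.1  0.4 -0.3]
```

Call:
arm_command(plan=[{"fingers": 0,"tx": 0,"ty": -1,"tz": 0,"ax": 0,"ay": 0,"az": 0},{"fingers": 0,"tx": 0,"ty": 0,"tz": 0,"ax": 0,"ay": 0,"az": 0}])

```text
time: 25.2
eef_pos: [0.5035, -0.3827, 0.1403]
orientation: [[-0.0, 0.842, 0.539], [0.0, -0.539, 0.842], [1.0, 0.001, -0.0]]
contact_force: [2.3, -1.1, 0.1]
opening: 0.0001
grip_force: 1.2
```

```bash
python3 -c "from h import *;br()"
```

```text
25.2 ball0 rel [-0.6  8.3  8.3] F tool [0.1 2.5 0.3]
```

Call:
arm_command(plan=[{"fingers": 0,"tx": 0,"ty": -1,"tz": 0,"ax": 0,"ay": 0,"az": 0},{"fingers": 0,"tx": 0,"ty": 0,"tz": 0,"ax": 0,"ay": 0,"az": 0}])

```text
time: 25.45
eef_pos: [0.5031, -0.3824, 0.1403]
orientation: [[-0.001, 0.842, 0.54], [0.001, -0.54, 0.842], [1.0, 0.001, -0.001]]
contact_force: [6.7, -3.5, 0.7]
opening: 0.0005
grip_force: 3.5
```

```bash
python3 -c "from h import *;br()"
```

```text
25.45 ball0 rel [-0.6  8.8  8.3] F tool [0.7 7.5 0.7]
```

The unloaded knob surface now sits about 1 mm (≈0.013 rad) past shoe contact, so it should be just over 0.33. To gain margin I'll press again at about 36 N, hold it, and watch for creep.

Call:
arm_command(plan=[{"fingers": 0,"tx": 0,"ty": -3,"tz": 0,"ax": 0,"ay": 0,"az": 0},{"fingers": 0,"tx": 0,"ty": -3,"tz": 0,"ax": 0,"ay": 0,"az": 0},{"fingers": 0,"tx": 0,"ty": -2,"tz": 0,"ax": 0,"ay": 0,"az": 0},{"fingers": 0,"tx": 0,"ty": 0,"tz": 0,"ax": 0,"ay": 0,"az": 0}])

```text
time: 25.95
eef_pos: [0.4989, -0.3803, 0.1406]
orientation: [[-0.004, 0.838, 0.546], [0.007, -0.546, 0.838], [1.0, 0.007, -0.003]]
contact_force: [28.9, -15.5, -0.7]
opening: 0.0004
grip_force: 16.2
```

```bash
python3 -c "from h import *;br()"
```

```text
25.95 ball0 rel [-1.  13.3  8.9] F tool [-0.9 32.7  2.8]
```

Call:
arm_command(plan=[{"fingers": 0,"tx": 0,"ty": 0,"tz": 0,"ax": 0,"ay": 0,"az": 0},{"fingers": 0,"tx": 0,"ty": 0,"tz": 0,"ax": 0,"ay": 0,"az": 0},{"fingers": 0,"tx": 0,"ty": 0,"tz": 0,"ax": 0,"ay": 0,"az": 0},{"fingers": 0,"tx": 0,"ty": 0,"tz": 0,"ax": 0,"ay": 0,"az": 0},{"fingers": 0,"tx": 0,"ty": 0,"tz": 0,"ax": 0,"ay": 0,"az": 0},{"fingers": 0,"tx": 0,"ty": 0,"tz": 0,"ax": 0,"ay": 0,"az": 0},{"fingers": 0,"tx": 0,"ty": 0,"tz": 0,"ax": 0,"ay": 0,"az": 0},{"fingers": 0,"tx": 0,"ty": 0,"tz": 0,"ax": 0,"ay": 0,"az": 0}])

```text
time: 26.95
eef_pos: [0.4989, -0.3803, 0.1406]
orientation: [[-0.004, 0.838, 0.546], [0.006, -0.546, 0.838], [1.0, 0.007, -0.003]]
contact_force: [29.3, -16.7, -0.3]
opening: 0.0002
grip_force: 16.2
```

```bash
python3 -c "from h import *;br()"
```

```text
26.95 ball0 rel [-1.  13.4  8.9] F tool [-0.5 33.7  2. ]
```

Call:
arm_command(plan=[{"fingers": 0,"tx": 0,"ty": 3,"tz": 0,"ax": 0,"ay": 0,"az": 0},{"fingers": 0,"tx": 0,"ty": 3,"tz": 0,"ax": 0,"ay": 0,"az": 0},{"fingers": 0,"tx": 0,"ty": 4,"tz": 0,"ax": 0,"ay": 0,"az": 0},{"fingers": 0,"tx": 0,"ty": 6,"tz": 0,"ax": 0,"ay": 0,"az": 0},{"fingers": 0,"tx": 0,"ty": 0,"tz": 0,"ax": 0,"ay": 0,"az": 0},{"fingers": 0,"tx": 0,"ty": 0,"tz": 0,"ax": 0,"ay": 0,"az": 0},{"fingers": 0,"tx": 0,"ty": 0,"tz": 0,"ax": 0,"ay": 0,"az": 0},{"fingers": 0,"tx": 0,"ty": 0,"tz": 0,"ax": 0,"ay": 0,"az": 0},{"fingers": 0,"tx": 0,"ty": 0,"tz": 0,"ax": 0,"ay": 0,"az": 0},{"fingers": 0,"tx": 0,"ty": 0,"tz": 0,"ax": 0,"ay": 0,"az": 0},{"fingers": 0,"tx": 0,"ty": 0,"tz": 0,"ax": 0,"ay": 0,"az": 0},{"fingers": 0,"tx": 0,"ty": 0,"tz": 0,"ax": 0,"ay": 0,"az": 0}])

```text
time: 28.45
eef_pos: [0.5093, -0.3862, 0.1403]
orientation: [[-0.0, 0.843, 0.538], [0.0, -0.538, 0.843], [1.0, 0.0, -0.0]]
contact_force: [-0.4, -0.3, -0.3]
opening: 0.0004
grip_force: 0.0
```

Call:
arm_command(plan=[{"fingers": 0,"tx": 0,"ty": -6,"tz": 0,"ax": 0,"ay": 0,"az": 0},{"fingers": 0,"tx": 0,"ty": -1,"tz": 0,"ax": 0,"ay": 0,"az": 0},{"fingers": 0,"tx": 0,"ty": 0,"tz": 0,"ax": 0,"ay": 0,"az": 0}])

```text
time: 28.82
eef_pos: [0.5035, -0.3825, 0.1402]
orientation: [[-0.0, 0.842, 0.539], [0.0, -0.539, 0.842], [1.0, 0.0, -0.0]]
contact_force: [3.3, -0.4, -0.8]
opening: 0.0002
grip_force: 1.7
```

```bash
python3 -c "from h import *;br()"
```

```text
28.825 ball0 rel [-0.5  8.4  8.2] F tool [-0.8  3.   1.4]
```

Call:
arm_command(plan=[{"fingers": 0,"tx": 0,"ty": -1,"tz": 0,"ax": 0,"ay": 0,"az": 0},{"fingers": 0,"tx": 0,"ty": 0,"tz": 0,"ax": 0,"ay": 0,"az": 0}])

```text
time: 29.08
eef_pos: [0.503, -0.3823, 0.1403]
orientation: [[-0.001, 0.842, 0.54], [0.001, -0.54, 0.842], [1.0, 0.001, -0.001]]
contact_force: [7.1, -2.2, -0.6]
opening: 0.0004
grip_force: 3.5
```

```bash
python3 -c "from h import *;br()"
```

```text
29.075 ball0 rel [-0.6  8.9  8.3] F tool [-0.6  7.2  2. ]
```

There is no creep: contact returns at the same place after more than 1 s unloaded, so the brake is set. I'll retreat, check the needle once more and hand in.

Call:
arm_command(plan=[{"fingers": 0,"tx": 0,"ty": 5,"tz": 0,"ax": 0,"ay": 0,"az": 0},{"fingers": 0,"tx": 0,"ty": 15,"tz": 0,"ax": 0,"ay": 0,"az": 0},{"fingers": 0,"tx": 0,"ty": 12,"tz": 0,"ax": 0,"ay": 0,"az": 0},{"fingers": 0,"tx": 0,"ty": 0,"tz": -30,"ax": 0,"ay": 0,"az": 0},{"fingers": 0,"tx": 0,"ty": 0,"tz": -40,"ax": 0,"ay": 0,"az": 0},{"fingers": 0,"tx": 10,"ty": -45,"tz": -20,"ax": 0,"ay": 0,"az": 0},{"fingers": 0,"tx": 10,"ty": -45,"tz": 0,"ax": 0,"ay": 0,"az": 0},{"fingers": 0,"tx": 10,"ty": -45,"tz": 0,"ax": 0,"ay": 0,"az": 0},{"fingers": 0,"tx": 0,"ty": 0,"tz": 0,"ax": 0,"ay": 0,"az": 0},{"fingers": 0,"tx": 0,"ty": 0,"tz": 0,"ax": 0,"ay": 0,"az": 0}])

```text
time: 30.32
eef_pos: [0.3677, -0.4029, 0.1702]
orientation: [[-0.0, 0.843, 0.539], [0.001, -0.539, 0.843], [1.0, 0.001, -0.001]]
contact_force: [0.7, -0.1, -0.6]
opening: 0.0005
grip_force: 0.0
```

Run:
```python
from h import *
look('fin')
im=cv2.imread('pics/raw_fin.png');p=cam('wrist');a=needle(im,p)[0]
if a>.11: print(r.sign_off())
```

```text
t 30.325 needle 0.131 128 crank 13.6 face [-47.1 -11.4 121.1] F [-0.2 -0.6 -0.7] open 0.5
the job is handed in; nothing more can be done
None
```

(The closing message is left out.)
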